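Fetch a specimen tray from under the bench shelf with a pull hook

TASK

Draw the pull hook out of its holster by the bare shaft, stand it on the bench clear of the holster and let go, then take it again by its handle. Reach under the low shelf with it, hook its blade inside the tray's front lip and drag the tray forward until all of it is out in front of the shelf, specimens still upright inside. Finally lay the hook on the bench outside the tray and let go; do not disturb the beaker, bottle or tape.

Things in the scene. Friction and masses are not known exactly. Their poses are not given: they have to be found in the camera images.
- shelf: Low grey sheet-metal shelf fixed to the bench, open only at its front, 175 deep, 150 wide, 110 tall, with two round tins fixed on top; roof underside at 100, 136 between the side walls. The bench top itself is its floor. Origin: bench level, middle of the front edge of the roof; +x points into the shelf, so x < 0 is out in front, y to the left seen from the front, z up.
- tray: Open bright metal tray, 100 (x) by 110 (y), walls 4 thick with a round 7 bead on top, lip top at 33.5, floor 4 thick, about 0.65 kg loaded. Origin: middle of its underside; x to its rear: front wall at x -50 to -46 (bead to -44.5). A divider 24 high at x -12 to -8 leaves a free front compartment; specimens stand in the rear one. Starts with its front 40 to 55 inside the shelf's front edge.
- stone_core: Grey drilled stone cylinder, 50 diameter, 53 tall, standing in the tray's rear compartment; origin: middle of its underside, z along its axis.
- mortar_cube: Small grey mortar cube, 40 mm, standing in the tray's rear compartment beside the core; origin: middle of its underside, z up.
- hook: Pull hook, 176 long, 0.14 kg: black block handle 80 long, 22 wide, 30 tall (own x -80 to 0), then a level steel shaft and at its end a blade turned down. It stands by itself on handle and blade. Origin: underside, below the joint of handle and shaft; x to the blade, z up when the blade points down. At the start its whole handle is in the holster; shaft and blade stick out.
- hook_handle (a point): Centre of the hook's handle, own x -40, 15 above its underside; same axes as the hook.
- hook_neck (a point): Point on the hook's bare shaft where it can be taken while the handle is in the holster: own x 55, z 31. The shaft is 12 wide, 10 tall, at 26 to 36 above the underside, x 0 to 96. Same axes as the hook.
- hook_tip (a point): Middle of the lower edge of the hook's blade, own x 93, z 0; the blade is a flat plate 36 wide, 6 thick (x 90 to 96), reaching 26 below the shaft. Same axes as the hook.
- holster: Dark steel sleeve screwed to the bench that covers the hook's handle: 98 long, 42 wide (62 with its foot flanges), 44 tall, open at one end only; inside 34 wide, 40 high. Origin: bench level, middle of its mouth; x points into it, so the hook is drawn out along -x, in front of the lab scale (45 tall), which stands close by; the bench strip before the scale is free.
- beaker: Bystander: low glass beaker, 65 wide, 88 tall, on the bench to the robot's right; origin: middle of its underside.
- white_bottle: Bystander: white screw-cap bottle, 62 diameter, 130 tall, on the bench left of the scale; origin: middle of its underside.
- tape_roll: Bystander: roll of tape lying flat, 66 diameter, 18 tall, left of the scale; origin: middle of its underside.

How it is judged (in metres and radians):
On the way, in this order (a step that is already met when the one before it is completed fails the run):
1. the hook stands on the bench with its handle wholly out of the holster, let go (x of hook_handle in the frame of holster below -0.04 m and height (world z) of each of hook_handle, hook_tip below 0.03 m and contact force between the fingers and hook below 0.1 N), for 0.2 s.
2. the hook's blade is down inside the tray's front compartment, behind the front lip (x of hook_tip in the frame of tray between -0.047 and -0.011 m and y of hook_tip in the frame of tray between -0.052 and 0.052 m and z of hook_tip in the frame of tray below 0.023 m), for 0.2 s.
3. with the blade still behind the lip, the whole tray is out in front of the shelf (all of step 2 and x of tray in the frame of shelf below -0.052 m), for 0.2 s.
At the end, for the whole second after the job is handed in: Tray flat and at rest on the bench, its middle at least 52 mm in front of the shelf's front edge (all of it out), core and cube upright (0.2 rad) in its rear compartment; hook let go and at rest on the bench (handle centre and blade edge below 30 mm), blade outside the tray (x of tray in the frame of shelf below -0.052 m and height (world z) of tray below 0.006 m and angle between tray's own z axis and vertical below 0.1 rad and linear speed of each of tray, hook below 0.02 m/s and x of stone_core in the frame of tray between -0.008 and 0.05 m and y of stone_core in the frame of tray between -0.055 and 0.055 m and z of each of stone_core, mortar_cube in the frame of tray below 0.015 m and angle between each of stone_core, mortar_cube's own z axis and vertical below 0.2 rad and x of mortar_cube in the frame of tray between -0.008 and 0.05 m and y of mortar_cube in the frame of tray between -0.055 and 0.055 m and (x of hook_tip in the frame of tray below -0.053 m or x of hook_tip in the frame of tray above 0.053 m or y of hook_tip in the frame of tray below -0.058 m or y of hook_tip in the frame of tray above 0.058 m) and height (world z) of each of hook_handle, hook_tip below 0.03 m); the robot touches nothing.
It fails at once if a specimen tips over or the tray is tipped (angle between any of stone_core, mortar_cube's own z axis and vertical above 0.5 rad or angle between tray's own z axis and vertical above 0.3 rad).
It fails at once if a bystander (beaker, bottle, tape) is shifted by more than 30 mm or toppled (distance of any of beaker, white_bottle, tape_roll from where it was at the start of the episode above 0.03 m).
It also fails if it takes over 61 s, if anything falls off the work surface, if the arm or the gripper's body presses on something with over 40 N, if the wrist force passes 120 N, or if a joint passes its speed limit or range.

ROBOT

A 6-joint arm with a two-finger parallel gripper is mounted at the origin on a cart in front of the work surface, level with it; the furniture and walls round the work are solid. World frame = base frame: x ahead of the robot, y to its left, z up, the work surface at z = 0. Lengths are in mm, angles in rad, forces in N, time in s.
With the tool pointing down it reaches from about 375 to 975 mm from the base axis. Payload 3.8 kg.
Tool frame: the origin (TCP) lies at the very end of the fingers, on their centre line; the grasp point (between the pads) lies 19 mm behind it; x points along the fingers, y is the direction in which the jaws open and shut, and the axes are right-handed (so a half turn about x gives the same grasp; the last joint's range is limited). The gripper opens to 85 mm and grips with 20 to 120 N. Pads are 22 mm wide; open, the fingers measure 114 mm over their backs; the gripper's body (76 mm by 85 mm) begins 54 mm behind the grasp point. The pads swing forward as they close: fully open they stand 13 mm farther back than shut.
Start: joints at [1.298, 0.264, 1.604, -0, 1.274, -0.037], TCP at [157.692, 656.316, 231.28] pointing down, gripper open.
Joint ranges: [-2.63, 2.63], [-0.94, 2.18], [0.31, 2.57], [-1.31, 4.45], [0, 2.66], [-2.55, 2.55]. Speed limits (rad/s): [2.57, 2.57, 3.14, 3.14, 3.14, 3.14].

INTERFACE

Orientations are given as a unit quaternion [w, x, y, z].
In Python, from station import r gives the robot as it stands. The module is installed in compiled form; this text tells all that it offers.
- The arm moves only by the tool arm_command, never from a script. Its arguments are lists of equal length, an entry for each row: "slide": the shift along the world's x, y, z in mm, a list of three; "yaw": the turn about the world's z in rad. In form: {"slide": [[dx, dy, dz], ...], "yaw": [yaw, ...]}. A call has 1 to 5 rows; each row shifts and turns the pose as measured when the row begins; what a row does not reach is not made up. A row lasts 1/12 s, in which the tool goes at most 41.7 mm and 7.16 degrees, less where a joint would pass 70% of its speed; a pose out of reach is approached as far as the arm can. A call with a gripper value outside its range is refused whole. "claw" is the closure, from 0 (fully open) to 1 (shut), set as the call begins (left out, the last holds). The fingers move at their own pace and stop on an object; the grip force is fixed at half the most. Time passes only in rows, so rows that do not move let the fingers close. It gives the time, the measured TCP pose, the force and the opening at its end, in the units of the state.
- r.read_state(): the state, without advancing time (a new reading comes with each control period).
- r.camera(name): name is "scene" or "top" or "wrist"; returns (picture, depth): 384x512x3 uint8, red, green, blue; 384x512 float32, mm along the optical axis (not along the pixel's ray), 0 where there is no reading.
- r.camera_info(name): a dict with "camera_matrix" (3x3 intrinsics, pixels), "R" (3x3) and "t" (3): a world point X has camera coordinates R X + t. Camera axes: x right, y down, z forward; pixel columns grow to the right and rows downward; lengths in mm; the calibration is good to about 2 mm. A picture is of the moment at which its call begins: read the wrist's pose just before it. camera_info takes no time and is no camera call; for the wrist camera it gives the pose at the moment of the call.
- r.job_done(): hands the job in, once; it reports no verdict.
The state is a dict: "clock": time; "qpos": joint angles; "joint_velocities": joint speeds; "joint_efforts": joint torques, N m; "tool_pos": TCP position; "orientation": TCP orientation; "wrist_force": force on the tool from outside, world axes, zero at the start; "moment": the same for the moment, N m; "finger_gap": opening from 0.0 (shut) to 1.0 (fully open).
Only numpy, scipy, OpenCV 4.12 (cv2) and the standard library are available. Lean on these libraries where they do the work, as an engineer would, in place of code of your own. Each camera call takes 0.05 s, during which the arm holds its last target.

## Working session

There is one attempt and no reset: what is moved stays moved. The work goes in short steps, Python scripts to look and compute and a tool call to move; the robot and the scene stay as the last step left them, time stands still between calls to the robot, and variables do not carry over. Pictures are saved under pics/ and viewed, and the job is handed in when it is done.

Besides the shell and the picture viewer there is one more tool, called after "Call:" in YAML: its name, and indented under it one key for each argument. arm_command: Moves the arm, as the interface text tells. Its arguments: {"type":"object","properties":{"slide":{"type":"array"},"yaw":{"type":"array"},"claw":{"type":"number"}},"required":["slide","yaw"]}

```bash
mkdir -p pics; python3 - <<'E'
from station import r
import cv2,numpy as np
print(r.read_state())
for n in ["scene","top","wrist"]:
    i=r.camera_info(n); print(n,i)
    p,d=r.camera(n); cv2.imwrite(f"pics/{n}0.png",p[:,:,::-1]); np.savez(f"{n}0.npz",p=p,d=d,K=i["camera_matrix"],R=i["R"],t=i["t"])
E
```

```text
{'clock': 0.0, 'qpos': array([ 1.29811165e+00,  2.64738747e-01,  1.60540040e+00, -3.27152162e-05,
        1.27371472e+00, -3.69095282e-02]), 'joint_velocities': array([ 0.00114551,  0.00077515,  0.00030884, -0.00153988, -0.00148809,
        0.00044537]), 'joint_efforts': array([ 2.50478050e-03, -5.15106010e+01, -3.67316329e+01,  1.20704576e-04,
        1.28172143e-02,  1.02510444e-05]), 'tool_pos': array([157.49439554, 655.59815911, 229.95749561]), 'orientation': array([ 0.70208658,  0.08237112,  0.70231126, -0.08395434]), 'wrist_force': array([ 0.06662965, -0.40620438,  0.2380821 ]), 'moment': array([ 0.01037514, -0.0567954 , -0.04770705]), 'finger_gap': 1.002283098013864}
scene {'camera_matrix': array([[357.15047484,   0.        , 256.05471993],
       [  0.        , 357.15047484, 188.84750129],
       [  0.        ,   0.        ,   1.        ]]), 'R': array([[ 0.55744838, -0.83016842,  0.0084676 ],
       [-0.63339113, -0.43186419, -0.64211292],
       [ 0.53671872,  0.3525815 , -0.76656331]]), 't': array([-381.07905358,  356.52518205,  853.10903127])}
top {'camera_matrix': array([[454.79800016,   0.        , 248.04767138],
       [  0.        , 454.79800016, 193.4596821 ],
       [  0.        ,   0.        ,   1.        ]]), 'R': array([[-0.01406911, -0.99989959, -0.0016954 ],
       [-0.97298812,  0.01408115, -0.23042536],
       [ 0.2304261 , -0.00159228, -0.97308853]]), 't': array([ -87.05830205,  578.97519846, 1392.56664491])}
wrist {'camera_matrix': array([[285.12994911,   0.        , 253.41657061],
       [  0.        , 285.12994911, 193.9010669 ],
       [  0.        ,   0.        ,   1.        ]]), 'R': array([[ 0.23441359,  0.97213511, -0.00189485],
       [ 0.93014177, -0.22372007,  0.29117971],
       [ 0.2826421 , -0.07001896, -0.9566665 ]]), 't': array([-674.03277264,  -37.2549011 ,  378.32873845])}
```

View pics/scene0.png

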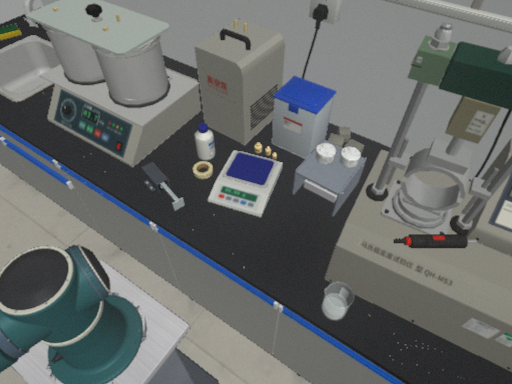

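View pics/top0.png

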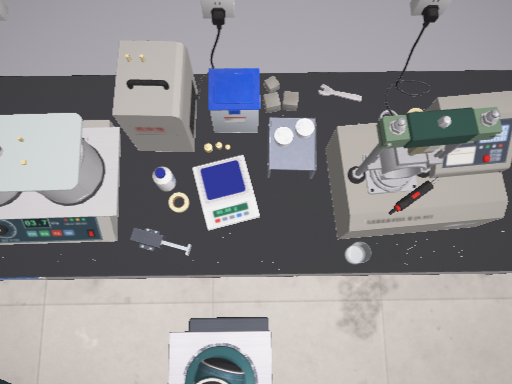

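View pics/wrist0.png

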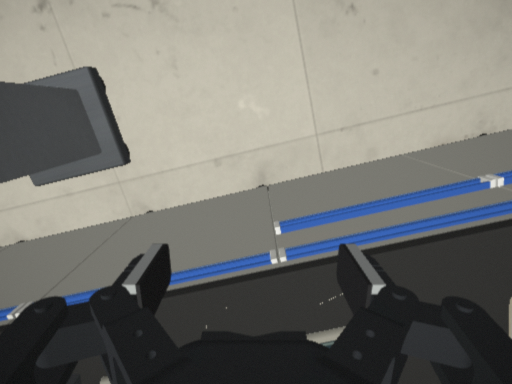

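```bash
cat > h.py <<'E'
import numpy as np,cv2
def load(f):
    z=np.load(f); return z["p"],z["d"],z["K"],z["R"],z["t"]
def ray(K,R,t,u,v,z):
    d=R.T@np.linalg.inv(K)@np.array([u,v,1.]); c=-R.T@t
    return c+d*(z-c[2])/d[2]
def cloud(d,K,R,t):
    v,u=np.indices(d.shape); 
    P=np.stack([(u-K[0,2])/K[0,0]*d,(v-K[1,2])/K[1,1]*d,d],-1)
    return (P-t)@R
def proj(K,R,t,X):
    c=K@(R@np.array(X,float)+t); return c[:2]/c[2]
def snap(r,n,tag):
    i=r.camera_info(n); p,d=r.camera(n); cv2.imwrite(f"pics/{n}{tag}.png",p[:,:,::-1]); np.savez(f"{n}{tag}.npz",p=p,d=d,K=i["camera_matrix"],R=i["R"],t=i["t"])
def crop(f,u0,v0,u1,v1,s,out):
    p=load(f)[0]; cv2.imwrite("pics/"+out,cv2.resize(p[v0:v1,u0:u1,::-1],None,fx=s,fy=s,interpolation=cv2.INTER_CUBIC))
E
python3 - <<'E'
from h import *
crop("top0.npz",120,100,330,260,3.8,"c_top.png")
crop("scene0.npz",130,120,370,260,3.3,"c_scene.png")
E
```

```text
(no output)
```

View pics/c_top.png

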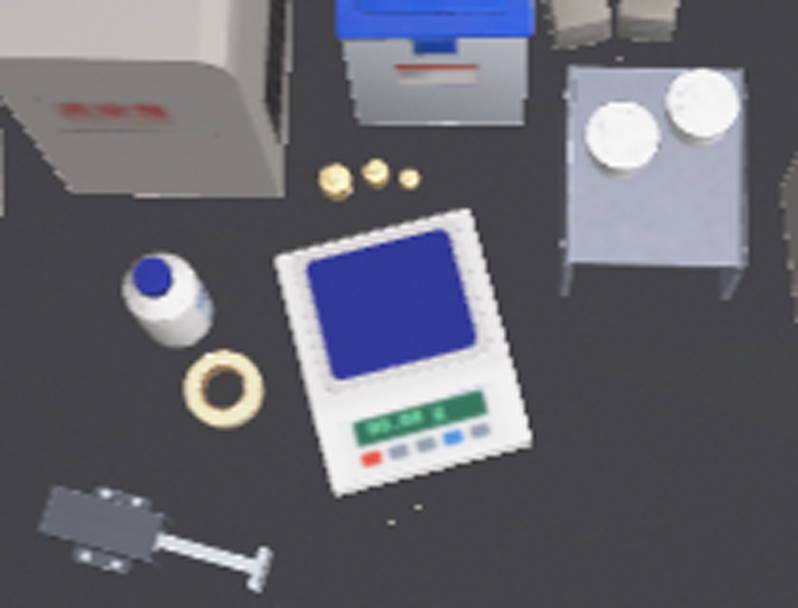

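View pics/c_scene.png

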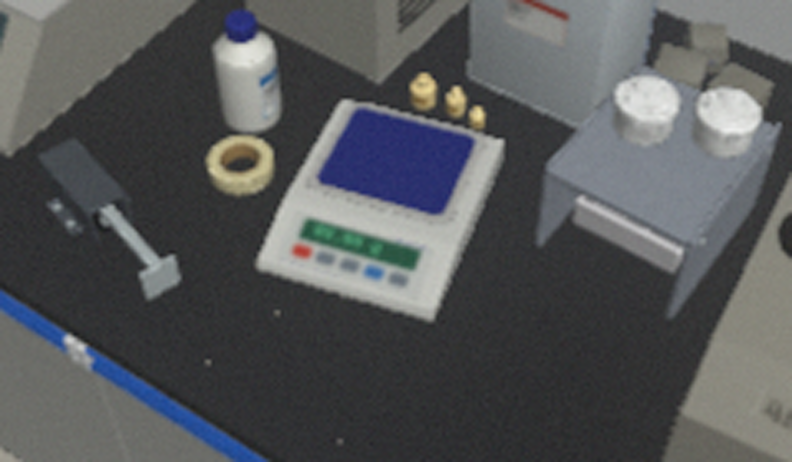

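```bash
python3 - <<'E'
from h import *
np.set_printoptions(suppress=True,precision=1)
for f in ["top0.npz","scene0.npz"]:
    p,d,K,R,t=load(f); C=cloud(d,K,R,t)
    bench=(abs(C[...,2])<8)&(C[...,0]>350)&(C[...,0]<800)&(abs(C[...,1])<300)
    print(f,"bench z",np.median(C[bench][:,2]))
    hsv=cv2.cvtColor(p,cv2.COLOR_RGB2HSV)
    z=C[...,2]
    # roof
    m=(abs(z-110)<6)&(C[...,0]>450)&(C[...,1]<-40)&(C[...,1]>-330)
    n,l,s,c=cv2.connectedComponentsWithStats(m.astype(np.uint8))
    k=1+np.argmax(s[1:,4]); 
    pts=C[l==k]; print("roof",s[k],pts.mean(0),cv2.minAreaRect(pts[:,:2].astype(np.float32)),cv2.boxPoints(cv2.minAreaRect(pts[:,:2].astype(np.float32))))
    # hook bright
    b=(p.min(2)>115)&(C[...,0]>330)&(C[...,0]<520)&(C[...,1]>90)&(C[...,1]<330)
    n,l,s,c=cv2.connectedComponentsWithStats(b.astype(np.uint8))
    for k in range(1,n):
        if s[k,4]>15:
            q=C[l==k]; print("bright",s[k],q.mean(0),q.min(0),q.max(0))
E
```

```text
top0.npz bench z 0.1935735918990193
roof [ 269  117   48   54 1686] [ 713.9 -235.7  110.3] ((730.7861328125, -239.69741821289062), (150.15528869628906, 176.07130432128906), 87.73939514160156) [[ 639.9 -311.2]
 [ 815.8 -318.2]
 [ 821.7 -168.2]
 [ 645.8 -161.2]]
bright [104 206  14  10 118] [506.3 311.1 172.5] [493.  292.9 164.9] [519.9 329.6 180.1]
bright [160 240  32  16 159] [415.3 132.5  32.4] [388.7  91.9  -2.8] [436.7 187.8  48.8]
bright [146 276  65   8 379] [ 344.5  217.6 -663.7] [ 330.2   91.8 -750.5] [ 355.5  328.8 -401.1]
scene0.npz bench z 0.6621450341041021
roof [ 295  139   72   56 1542] [ 705.4 -245.2  110.8] ((731.7499389648438, -240.41270446777344), (149.65806579589844, 180.4348602294922), 87.72984313964844) [[ 638.6 -311.6]
 [ 818.9 -318.8]
 [ 824.9 -169.2]
 [ 644.6 -162.1]]
bright [134 117  15  10  84] [504.4 309.2 172.3] [491.5 292.5 165.3] [519.7 329.3 176.9]
bright [161 182  23  28 176] [410.6 121.6  29.1] [388.3  93.3  -2.8] [432.5 187.2  40.3]
bright [149 221   9  11  50] [335.7 164.  -71.7] [ 332.3  148.1 -136.8] [348.9 203.1 -52. ]
bright [157 280  46  37 572] [ 357.2  207.8 -731. ] [ 330.1   90.1 -742.4] [ 386.8  329.9 -715.5]
```

```bash
python3 - <<'E'
from h import *
from scipy.spatial.transform import Rotation as Ro
np.set_printoptions(suppress=True,precision=2)
q=[ 0.70208658,  0.08237112,  0.70231126, -0.08395434]
print(Ro.from_quat(q,scalar_first=True).as_matrix())
p,d,K,R,t=load("wrist0.npz"); print("cam",-R.T@t)
# shaft in top
for f in ["top0.npz","scene0.npz"]:
    p,d,K,R,t=load(f); C=cloud(d,K,R,t)
    b=(p.min(2)>105)&(C[...,0]>370)&(C[...,0]<450)&(C[...,1]>85)&(C[...,1]<200)
    v,u=np.nonzero(b)
    X=np.array([ray(K,R,t,a,c,36) for a,c in zip(u,v)])
    rect=cv2.minAreaRect(X[:,:2].astype(np.float32)); print(f,len(X),X.mean(0),rect)
    # shaft only: y>115
    S=X[(X[:,1]>120)&(X[:,1]<190)]
    for y in range(85,200,8):
        w=X[(X[:,1]>=y)&(X[:,1]<y+8)]
        if len(w): print(y,len(w),w[:,0].mean().round(1),w[:,0].min().round(1),w[:,0].max().round(1))
    c=S.mean(0); U,s,Vt=np.linalg.svd(S[:,:2]-c[:2]); print("shaft",c,Vt[0],s)
    # holster top z 44
    m=(abs(C[...,2]-44)<6)&(C[...,0]>380)&(C[...,0]<520)&(C[...,1]>170)&(C[...,1]<330)&(p.max(2)<120)
    n,l,s,_=cv2.connectedComponentsWithStats(m.astype(np.uint8)); k=1+np.argmax(s[1:,4]); Q=C[l==k]
    r_=cv2.minAreaRect(Q[:,:2].astype(np.float32)); print("holster",s[k],Q.mean(0),r_,cv2.boxPoints(r_))
    # scale
    m=(C[...,2]>8)&(C[...,2]<60)&(C[...,0]>400)&(C[...,0]<700)&(C[...,1]>-90)&(C[...,1]<110)&(C[...,1]<115)
    n,l,s,_=cv2.connectedComponentsWithStats(m.astype(np.uint8)); k=1+np.argmax(s[1:,4]); Q=C[l==k]
    r_=cv2.minAreaRect(Q[:,:2].astype(np.float32)); print("scale",cv2.boxPoints(r_))
E
```

```text
[[-0.    0.23  0.97]
 [-0.    0.97 -0.23]
 [-1.   -0.   -0.  ]]
cam [ 85.72 673.41 371.51]
top0.npz 168 [414.77 132.97  36.  ] ((414.3924255371094, 133.9854736328125), (128.49191284179688, 44.57069778442383), 68.0351791381836)
85 10 409.0 370.8 421.7
93 22 405.7 386.8 421.8
101 26 401.9 386.8 418.7
109 9 410.0 402.8 415.7
117 12 412.0 406.1 419.0
125 8 414.3 409.4 419.1
133 13 417.0 409.5 422.4
141 9 418.6 412.9 425.7
149 13 421.6 416.2 429.1
157 8 424.3 419.5 429.2
165 13 426.0 419.6 432.5
173 9 428.7 422.9 435.8
181 12 429.2 423.1 435.9
189 3 429.6 413.6 448.8
shaft [422.06 155.43  36.  ] [-0.29 -0.96] [206.06  40.69]
holster [131 228  33  20 353] [443.95 230.7   44.52] ((444.37310791015625, 229.76217651367188), (97.60501098632812, 42.173484802246094), 73.86402893066406) [[410.55 188.74]
 [451.07 177.02]
 [478.19 270.78]
 [437.68 282.5 ]]
scale [[ 467.8    44.34]
 [ 503.94 -128.17]
 [ 720.37  -82.84]
 [ 684.24   89.68]]
scene0.npz 275 [347.68  45.97  36.  ] ((314.56805419921875, 2.8925018310546875), (436.59320068359375, 56.07588195800781), 51.95772933959961)
85 34 395.4 374.3 416.1
93 28 403.3 383.7 421.9
101 15 401.7 387.7 413.4
109 9 408.4 402.5 414.6
117 9 411.0 404.8 417.0
125 9 412.1 406.0 418.3
133 9 414.7 408.4 420.8
141 9 418.9 412.6 425.0
149 9 419.9 413.8 426.3
157 9 422.6 416.3 428.8
165 10 424.7 417.5 433.1
173 12 424.0 415.3 432.7
181 9 429.0 421.3 435.7
189 1 425.6 425.6 425.6
shaft [420.18 155.11  36.  ] [0.28 0.96] [188.01  38.7 ]
holster [142 161  27  26 319] [442.75 227.55  44.69] ((443.6777648925781, 230.02259826660156), (101.3752212524414, 43.080177307128906), 74.77949523925781) [[409.59 186.77]
 [451.16 175.46]
 [477.77 273.28]
 [436.2  284.59]]
scale [[ 467.01   44.46]
 [ 503.64 -128.52]
 [ 711.02  -84.61]
 [ 674.39   88.38]]
```

```bash
python3 - <<'E'
from h import *
np.set_printoptions(suppress=True,precision=1)
crop("top0.npz",250,150,400,290,5,"c_t2.png")
crop("scene0.npz",280,150,400,330,3.3,"c_s2.png")
for f in ["top0.npz","scene0.npz"]:
    p,d,K,R,t=load(f); C=cloud(d,K,R,t)
    m=(C[...,2]>20)&(C[...,2]<100)&(C[...,0]>350)&(C[...,0]<480)&(C[...,1]<-200)&(C[...,1]>-400)
    Q=C[m]; print(f,"beaker?",len(Q),Q.min(0) if len(Q) else 0,Q.max(0) if len(Q) else 0)
    # bench edge at several y
    for y in (-300,-200,-100,0,100):
        b=(abs(C[...,2])<5)&(abs(C[...,1]-y)<8)&(C[...,0]>250); print(y,C[b][:,0].min(),end=" ")
    print()
# tray points within shelf in scene
p,d,K,R,t=load("scene0.npz"); C=cloud(d,K,R,t)
a=-0.04; o=np.array([642.5,-236.5]); ex=np.array([np.cos(a),np.sin(a)]); ey=np.array([-ex[1],ex[0]])
X=(C[...,:2]-o)@ex; Y=(C[...,:2]-o)@ey; Z=C[...,2]
m=(X>5)&(X<100)&(abs(Y)<66)&(Z<45)&(Z>4)
v,u=np.nonzero(m); print(len(v),u.min(),u.max(),v.min(),v.max())
for lo in range(4,44,4):
    k=m&(Z>=lo)&(Z<lo+4); 
    if k.sum(): print(lo,k.sum(),X[k].min(),np.median(X[k]),X[k].max(),Y[k].min(),Y[k].max())
k=m&(Z>14)&(Z<38); A=np.polyfit(Y[k],X[k],1); print("front line x=a*y+b",A, np.std(X[k]-np.polyval(A,Y[k])))
E
```

```text
top0.npz beaker? 87 [ 431.2 -399.6   21.9] [ 478.1 -378.    98.6]
-300 327.08175828652804 -200 328.12138225962985 -100 329.53476045681356 0 327.67260491481676 100 328.9275097717081 
scene0.npz beaker? 112 [ 429.5 -399.9   22. ] [ 435.8 -382.1   99.8]
-300 326.5238428201478 -200 327.2146943008972 -100 327.0789211478582 0 327.56353859558374 100 328.0661026290571 
277 302 337 179 207
4 52 9.696021782266355 51.76042188958425 82.76734048138844 -56.35792858288263 62.020968997424056
8 23 49.53387566088956 51.612672967849015 76.95403653855632 -45.703571855982595 56.844182272600015
12 32 49.125217330087196 51.48906573233543 56.48761447853791 -49.420277904314524 59.209546178596256
16 29 50.118634677925584 51.89039610488166 68.89364591431952 -49.37223877923383 56.84925803004152
20 26 49.134307761991444 51.632290489790236 53.88157378922084 -49.87494186244814 54.89230462307345
24 25 48.32722106975513 51.38605726240916 53.819585298038476 -48.99788268827734 57.41927486329894
28 35 49.149065552602416 51.58480883291288 58.67062001588422 -51.363534249765344 57.975602356374246
32 48 48.492070008794855 52.84498362958378 57.27880180058729 -47.887874331701035 59.277348148834086
36 7 46.79148093884522 50.403882120720446 51.76723173072897 -47.56362050560384 43.752116192352034
front line x=a*y+b [-0.  52.2] 2.4031182176921946
```

View pics/c_t2.png

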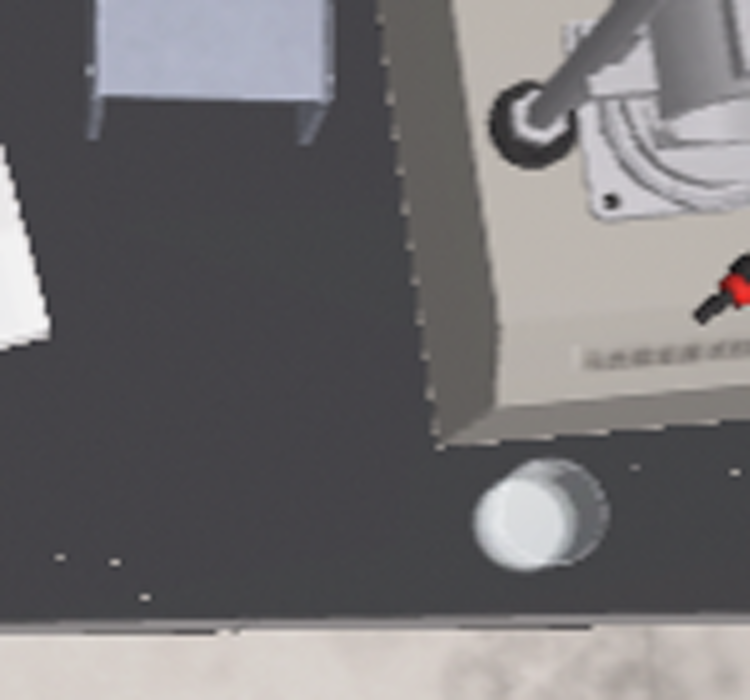

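View pics/c_s2.png

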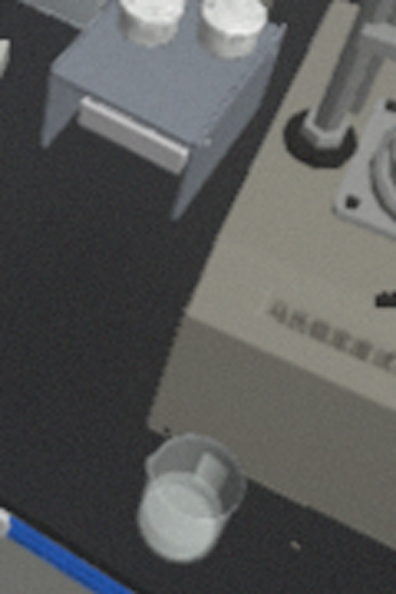

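Call:
arm_command:
  slide:
    - [17,-35,0]
    - [17,-35,0]
    - [17,-35,0]
    - [17,-35,0]
    - [17,-35,0]
  yaw: [-0.108,-0.108,-0.108,-0.108,-0.108]
  claw: 0

```text
clock: 0.57
tool_pos: [240.1, 480.1, 225.5]
orientation: [0.652, 0.27, 0.654, -0.273]
wrist_force: [1.3, 0.1, 0.2]
finger_gap: 1.004
```

Call:
arm_command:
  slide:
    - [17,-35,0]
    - [17,-35,0]
    - [17,-35,0]
    - [17,-35,0]
    - [17,-35,0]
  yaw: [-0.108,-0.108,-0.108,-0.108,-0.108]

```text
clock: 0.98
tool_pos: [325.8, 295.4, 223.7]
orientation: [0.55, 0.441, 0.553, -0.444]
wrist_force: [0.9, -0.2, 0.2]
finger_gap: 1.002
```

Call:
arm_command:
  slide:
    - [17,-35,0]
    - [17,-35,0]
    - [17,-35,0]
    - [17,-35,0]
    - [0,0,0]
  yaw: [-0.108,-0.108,-0.108,-0.108,0]

```text
clock: 1.4
tool_pos: [396.4, 142.0, 223.5]
orientation: [-0.435, -0.557, -0.435, 0.558]
wrist_force: [0.2, 0.9, 0.4]
finger_gap: 0.997
```

```bash
cat >> h.py <<'E'
from scipy.spatial.transform import Rotation as Ro
def pose(r):
    s=r.read_state(); M=Ro.from_quat(s["orientation"],scalar_first=True).as_matrix()
    return s["tool_pos"].round(1), float(np.arctan2(M[1,1],M[0,1]).round(3)), s["clock"], s["wrist_force"].round(1), round(s["finger_gap"],3)
E
python3 - <<'E'
from station import r
from h import *
print(pose(r)); snap(r,"wrist","1"); print(pose(r))
E
```

```text
(array([396.4, 142. , 223.5]), -0.246, 1.4, array([0.2, 0.9, 0.4]), 0.997)
(array([395.2, 144.3, 223.4]), -0.242, 1.45, array([ 0.3, -0.1,  0.2]), 1.003)
```

View pics/wrist1.png

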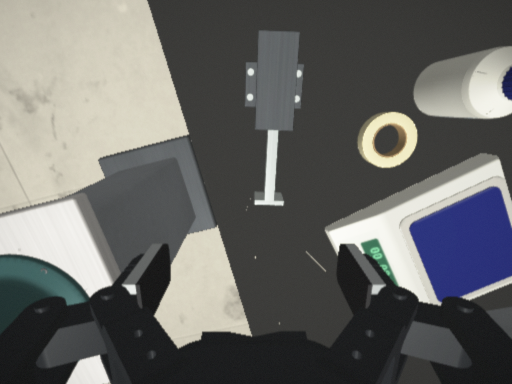

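```bash
python3 - <<'E'
from h import *
np.set_printoptions(suppress=True,precision=2)
p,d,K,R,t=load("wrist1.npz")
m=(p.min(2)>110); m[:, :240]=0; m[:,300:]=0; m[:131]=0; m[215:]=0
n,l,s,_=cv2.connectedComponentsWithStats(m.astype(np.uint8)); k=1+np.argmax(s[1:,4]); print(s[k])
v,u=np.nonzero(l==k)
X=np.array([ray(K,R,t,a,b,36) for a,b in zip(u,v)])
sh=v<185; S=X[sh]; c=S.mean(0); V=np.linalg.svd(S[:,:2]-c[:2],full_matrices=False)[2][0]; print("shaft",c,V,np.arctan2(*V[::-1]))
print("blade far row",[ray(K,R,t,267.5,b,36) for b in (195,200,205)])
for vv in range(186,208): print(vv,u[v==vv].min() if (v==vv).any() else 0,u[v==vv].max() if (v==vv).any() else 0,end="; ")
print("mouth",ray(K,R,t,(255+294)/2,129.5,44))
E
```

```text
[254 131  30  75 933]
shaft [420.55 154.73  36.  ] [-0.28 -0.96] -1.8558311269213754
blade far row [array([406.15, 111.3 ,  36.  ]), array([404.69, 105.12,  36.  ]), array([403.21,  98.86,  36.  ])]
186 265 274; 187 264 274; 188 264 274; 189 264 274; 190 264 274; 191 264 274; 192 264 274; 193 264 275; 194 264 275; 195 264 274; 196 264 274; 197 263 274; 198 263 274; 199 255 280; 200 254 282; 201 254 283; 202 254 283; 203 254 283; 204 254 283; 205 270 282; 206 0 0; 207 0 0; mouth [431.19 185.39  44.  ]
```

Call:
arm_command:
  slide:
    - [21,-6,-30]
    - [0,0,-38]
    - [0,0,-38]
    - [0,0,-38]
    - [0,0,0]
  yaw: [-0.043,0,0,0,0]

```text
clock: 1.87
tool_pos: [419.4, 141.2, 80.0]
orientation: [0.424, 0.57, 0.424, -0.562]
wrist_force: [-1.7, -0.8, -0.9]
finger_gap: 0.999
```

```bash
python3 - <<'E'
from station import r
from h import *
print(pose(r))
E
```

```text
(array([419.4, 141.2,  80. ]), -0.285, 1.8667, array([-1.7, -0.8, -0.9]), 0.999)
```

Call:
arm_command:
  slide:
    - [-3,-3,-25]
    - [0,0,-20]
    - [0,0,-15]
    - [0,0,0]
  yaw: [0,0,0,0]

```text
clock: 2.2
tool_pos: [415.5, 142.8, 20.9]
orientation: [0.426, 0.568, 0.427, -0.56]
wrist_force: [-0.2, 0.1, -0.0]
finger_gap: 1.004
```

```bash
python3 - <<'E'
from station import r
from h import *
print(pose(r)); snap(r,"wrist","2")
print(pose(r))
E
```

```text
(array([415.5, 142.8,  20.9]), -0.276, 2.2, array([-0.2,  0.1, -0. ]), 1.004)
(array([417. , 143.2,  22.5]), -0.276, 2.25, array([ 0.4, -0.3,  0.8]), 1.001)
```

View pics/wrist2.png

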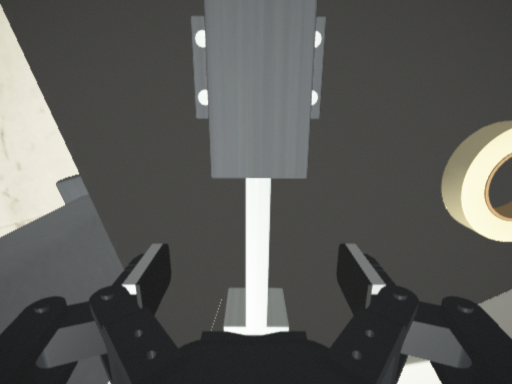

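Call:
arm_command:
  slide:
    - [-1,-5,-9]
    - [0,0,0]
  yaw: [-0.008,0]

```text
clock: 2.42
tool_pos: [418.3, 139.9, 16.3]
orientation: [0.425, 0.572, 0.425, -0.559]
wrist_force: [-0.4, -0.2, 0.0]
finger_gap: 0.999
```

Call:
arm_command:
  slide:
    - [0,0,0]
    - [0,0,0]
    - [0,0,0]
    - [0,0,0]
    - [0,0,0]
  yaw: [0,0,0,0,0]
  claw: 1

```text
clock: 2.83
tool_pos: [422.7, 141.2, 21.3]
orientation: [0.426, 0.575, 0.424, -0.556]
wrist_force: [-0.6, -0.0, -0.0]
finger_gap: 0.299
```

Call:
arm_command:
  slide:
    - [0,0,0]
    - [0,0,0]
    - [0,0,0]
  yaw: [0,0,0]

```text
clock: 3.08
tool_pos: [422.8, 141.2, 21.7]
orientation: [0.426, 0.575, 0.424, -0.556]
wrist_force: [0.1, -0.4, -0.7]
finger_gap: 0.125
```

```bash
python3 - <<'E'
from station import r
from h import *
print(pose(r)); snap(r,"wrist","3")
print(pose(r))
E
```

```text
(array([422.8, 141.2,  21.7]), -0.282, 3.0833, array([ 0.1, -0.4, -0.7]), 0.125)
(array([422.7, 141.2,  21.6]), -0.282, 3.1333, array([ 0.3,  0.2, -0.8]), 0.121)
```

View pics/wrist3.png

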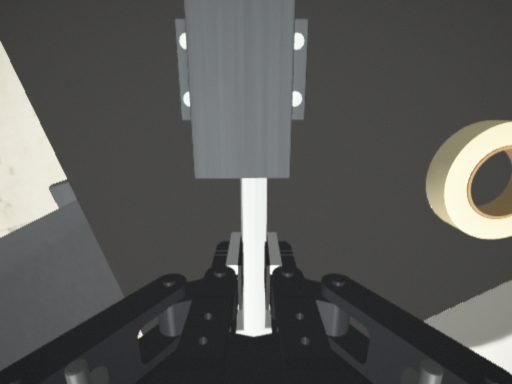

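Call:
arm_command:
  slide:
    - [0,0,0]
    - [0,0,0]
  yaw: [0,0]

```text
clock: 3.3
tool_pos: [422.7, 141.1, 21.4]
orientation: [0.426, 0.575, 0.424, -0.556]
wrist_force: [0.9, 0.1, -0.4]
finger_gap: 0.12
```

```bash
python3 - <<'E'
from station import r
from h import *
print(pose(r), Ro.from_quat(r.read_state()["orientation"],scalar_first=True).as_matrix()[:,0].round(4)); snap(r,"scene","3")
crop("scene3.npz",110,120,250,240,5,"c_s3.png")
E
```

```text
(array([422.7, 141.1,  21.4]), -0.282, 3.3, array([ 0.9,  0.1, -0.4]), 0.12) [ 0.0235  0.0135 -0.9996]
```

View pics/c_s3.png

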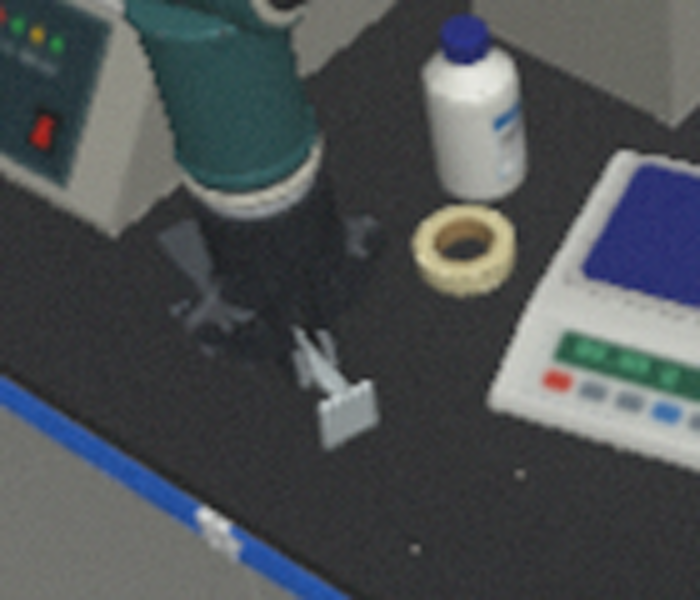

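Call:
arm_command:
  slide:
    - [-3,-10,0]
    - [-6,-20,0]
    - [-6,-20,0]
  yaw: [0,0,0]

```text
clock: 3.6
tool_pos: [408.5, 91.5, 21.7]
orientation: [0.428, 0.574, 0.425, -0.554]
wrist_force: [0.3, -0.1, -1.8]
finger_gap: 0.119
```

```bash
python3 - <<'E'
from station import r
from h import *
print(pose(r), Ro.from_quat(r.read_state()["orientation"],scalar_first=True).as_matrix()[:,0].round(4)); snap(r,"scene","4")
crop("scene4.npz",110,120,250,240,5,"c_s4.png")
E
```

```text
(array([408.5,  91.5,  21.7]), -0.277, 3.6, array([ 0.3, -0.1, -1.8]), 0.119) [ 0.0248  0.0143 -0.9996]
```

View pics/c_s4.png

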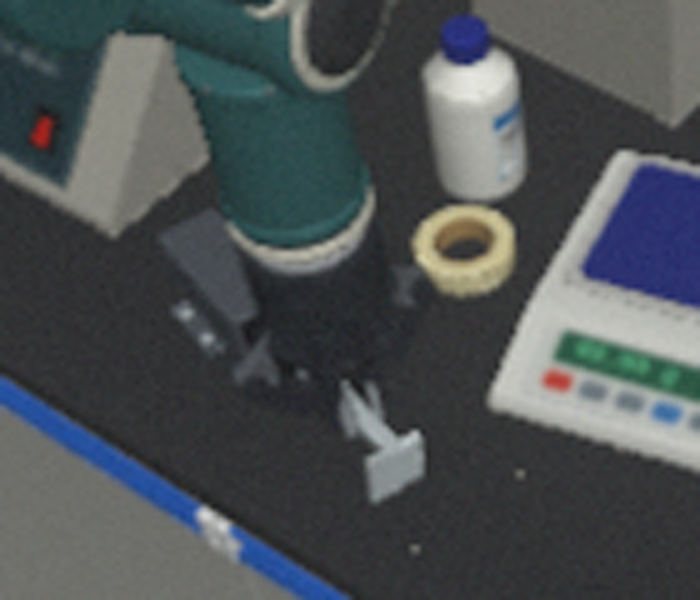

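Call:
arm_command:
  slide:
    - [-6,-20,0]
    - [-6,-20,0]
    - [-3,-10,0]
    - [0,-15,0]
    - [4,-25,0]
  yaw: [0,0,0,0,0]

```text
clock: 4.07
tool_pos: [392.3, -4.4, 21.3]
orientation: [0.428, 0.573, 0.426, -0.554]
wrist_force: [0.7, -0.1, -0.9]
finger_gap: 0.127
```

```bash
python3 - <<'E'
from station import r
from h import *
print(pose(r), Ro.from_quat(r.read_state()["orientation"],scalar_first=True).as_matrix()[:,0].round(4)); snap(r,"scene","5");snap(r,"wrist","5")
crop("scene5.npz",110,120,270,260,4,"c_s5.png")
E
```

```text
(array([392.3,  -4.4,  21.3]), -0.275, 4.0667, array([ 0.7, -0.1, -0.9]), 0.127) [ 0.0225  0.014  -0.9997]
```

View pics/c_s5.png

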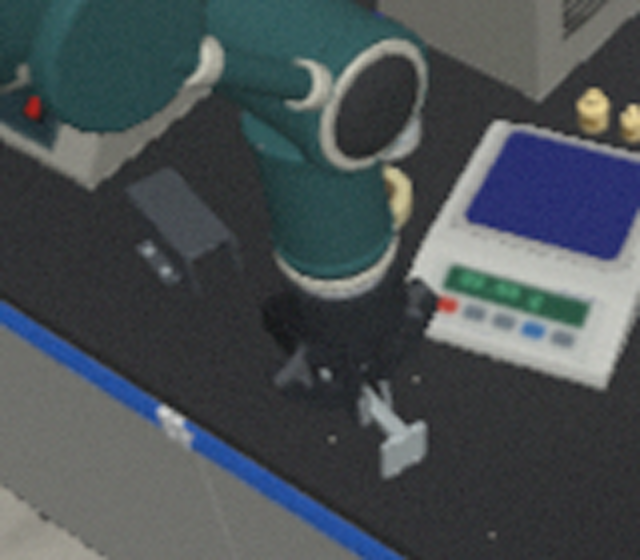

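View pics/wrist5.png

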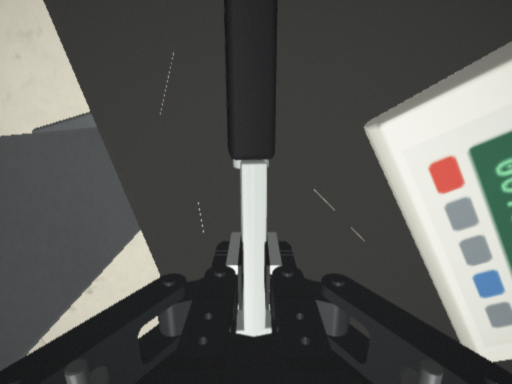

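Call:
arm_command:
  slide:
    - [10,-14,10]
    - [10,-14,10]
    - [10,-14,10]
    - [10,-14,0]
    - [10,-14,0]
  yaw: [0.05,0.113,0.113,0.113,0.113]

```text
clock: 4.58
tool_pos: [437.2, -78.2, 50.0]
orientation: [0.554, 0.442, 0.56, -0.429]
wrist_force: [-0.4, 0.6, -0.5]
finger_gap: 0.125
```

Call:
arm_command:
  slide:
    - [10,-14,0]
    - [10,-14,0]
    - [10,-14,0]
    - [10,-14,0]
    - [10,-14,0]
  yaw: [0.113,0.113,0.113,0.113,0.113]

```text
clock: 5.0
tool_pos: [486.3, -150.3, 48.5]
orientation: [0.654, 0.259, 0.666, -0.249]
wrist_force: [-0.5, -0.5, -0.9]
finger_gap: 0.125
```

```bash
python3 - <<'E'
from station import r
from h import *
print(pose(r), Ro.from_quat(r.read_state()["orientation"],scalar_first=True).as_matrix()[:,0].round(4)); snap(r,"wrist","6")
E
```

```text
(array([ 486.3, -150.3,   48.5]), 0.836, 5.0, array([-0.5, -0.5, -0.9]), 0.125) [-0.0112  0.0197 -0.9997]
```

View pics/wrist6.png

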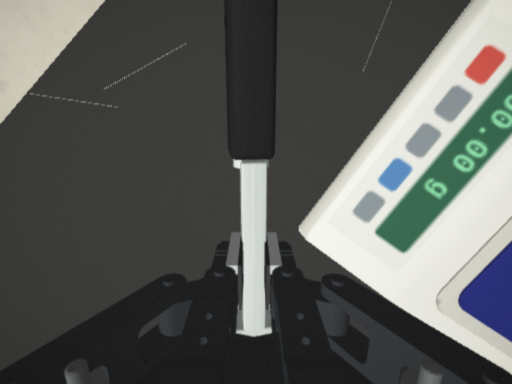

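Call:
arm_command:
  slide:
    - [8,-14,0]
    - [10,-14,0]
    - [10,-13,0]
    - [10,-13,0]
    - [10,-13,0]
  yaw: [0.11,0.11,0.11,0.11,0.11]

```text
clock: 5.47
tool_pos: [533.6, -218.6, 45.9]
orientation: [0.695, 0.06, 0.714, -0.053]
wrist_force: [0.3, 0.0, -1.3]
finger_gap: 0.121
```

Call:
arm_command:
  slide:
    - [10,-11,-5]
    - [8,-4,-8]
    - [0,0,-8]
    - [0,0,0]
  yaw: [0.09,0.05,0,0]

```text
clock: 5.8
tool_pos: [552.9, -235.1, 23.1]
orientation: [0.697, 0.009, 0.717, -0.003]
wrist_force: [-0.4, 0.6, -1.8]
finger_gap: 0.121
```

```bash
python3 - <<'E'
from station import r
from h import *
print(pose(r), Ro.from_quat(r.read_state()["orientation"],scalar_first=True).as_matrix()[:,0].round(4)); snap(r,"scene","7")
crop("scene7.npz",180,130,400,290,3.6,"c_s7.png")
E
```

```text
(array([ 552.9, -235.1,   23.1]), 1.554, 5.8, array([-0.4,  0.6, -1.8]), 0.121) [-0.0271  0.0084 -0.9996]
```

View pics/c_s7.png

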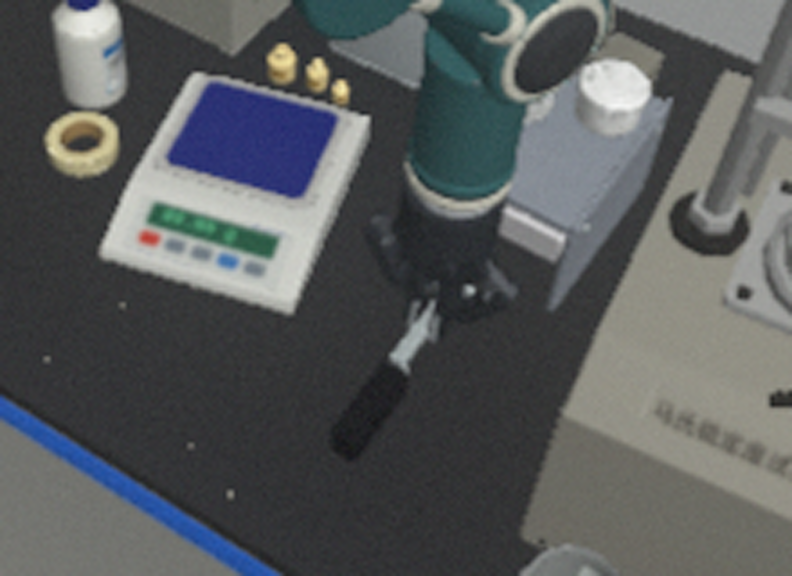

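Call:
arm_command:
  slide:
    - [0,4,0]
    - [0,0,-3]
    - [0,0,0]
  yaw: [-0.02,0,0]

```text
clock: 6.1
tool_pos: [551.8, -229.6, 21.6]
orientation: [0.697, 0.017, 0.717, -0.011]
wrist_force: [0.7, 0.4, -0.8]
finger_gap: 0.123
```

```bash
python3 - <<'E'
from station import r
from h import *
print(pose(r)); snap(r,"scene","8")
p,d,K,R,t=load("scene8.npz"); C=cloud(d,K,R,t)
m=(p.max(2)<60)&(C[...,2]>14)&(C[...,2]<50)&(C[...,0]>400)&(C[...,0]<520)&(C[...,1]<-200)&(C[...,1]>-280)
Q=C[m]; print(len(Q),Q.min(0),Q.max(0),np.percentile(Q[:,2],[50,90]))
hi=Q[Q[:,2]>24]
for lo in range(410,520,15):
    w=hi[(hi[:,0]>=lo)&(hi[:,0]<lo+15)]
    if len(w): print(lo,len(w),np.median(w,0).round(1))
E
```

```text
(array([ 551.8, -229.6,   21.6]), 1.53, 6.1, array([ 0.7,  0.4, -0.8]), 0.123)
255 [ 421.0828653  -242.9935058    14.35666204] [ 499.21837577 -216.06922445   36.25728808] [30.70637894 33.38868814]
410 16 [ 423.4 -227.5   29.9]
425 36 [ 432.5 -229.3   31.5]
440 43 [ 447.4 -229.3   31.1]
455 38 [ 462.2 -231.4   32.2]
470 40 [ 477.5 -230.    31.7]
485 33 [ 492.6 -230.4   30.9]
```

Call:
arm_command:
  slide:
    - [0,0,-1]
    - [0,0,0]
    - [0,0,0]
    - [0,0,0]
    - [0,0,0]
  yaw: [0,0,0,0,0]
  claw: 0

```text
clock: 6.57
tool_pos: [550.8, -228.6, 21.1]
orientation: [0.697, 0.017, 0.717, -0.011]
wrist_force: [1.2, -0.3, -0.2]
finger_gap: 0.825
```

Call:
arm_command:
  slide:
    - [0,0,0]
    - [0,0,0]
    - [0,0,0]
  yaw: [0,0,0]

```text
clock: 6.82
tool_pos: [550.6, -228.7, 21.0]
orientation: [0.697, 0.017, 0.717, -0.011]
wrist_force: [-0.2, 0.3, -0.2]
finger_gap: 1.002
```

```bash
python3 - <<'E'
from station import r
from h import *
print(pose(r)); snap(r,"wrist","9");snap(r,"scene","9")
crop("scene9.npz",180,130,400,290,3.6,"c_s9.png")
E
```

```text
(array([ 550.6, -228.7,   21. ]), 1.53, 6.8167, array([-0.2,  0.3, -0.2]), 1.002)
```

View pics/wrist9.png

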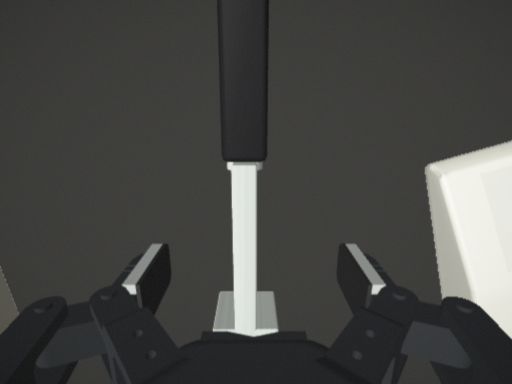

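View pics/c_s9.png

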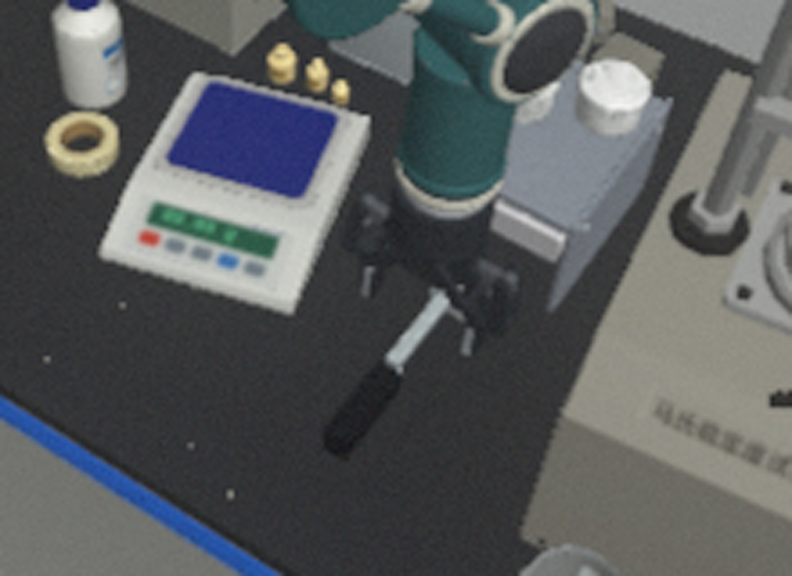

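```bash
python3 - <<'E'
from h import *
p,d,K,R,t=load("wrist9.npz")
print(R.round(2))
for u,v,z in [(244,158,30),(248,5,30),(219,5,30),(268,5,30),(222,150,30),(266,150,30),(244,200,36)]: print((u,v),ray(K,R,t,u,v,z).round(1))
E
```

```text
[[ 0.04  1.    0.01]
 [ 0.96 -0.04  0.26]
 [ 0.26 -0.   -0.96]]
(244, 158) [ 499.8 -231.    30. ]
(248, 5) [ 436.5 -226.2   30. ]
(219, 5) [ 436.1 -238.2   30. ]
(268, 5) [ 436.9 -217.9   30. ]
(222, 150) [ 495.7 -241.1   30. ]
(266, 150) [ 496.5 -220.5   30. ]
(244, 200) [ 518.7 -231.8   36. ]
```

Call:
arm_command:
  slide:
    - [-22,0,0]
    - [-30,0,0]
    - [-25,0,0]
    - [-10,0,-6]
    - [0,0,-6]
  yaw: [0,0,0,0,0]

```text
clock: 7.33
tool_pos: [464.2, -229.5, 10.1]
orientation: [0.699, 0.016, 0.715, -0.012]
wrist_force: [0.3, 0.3, -0.5]
finger_gap: 1.001
```

```bash
python3 - <<'E'
from station import r
from h import *
print(pose(r)); snap(r,"wrist","10"); print(pose(r))
E
```

```text
(array([ 464.2, -229.5,   10.1]), 1.531, 7.3333, array([ 0.3,  0.3, -0.5]), 1.001)
(array([ 464.4, -229.2,    9. ]), 1.531, 7.3833, array([-1. , -0.9, -0.6]), 1.001)
```

View pics/wrist10.png

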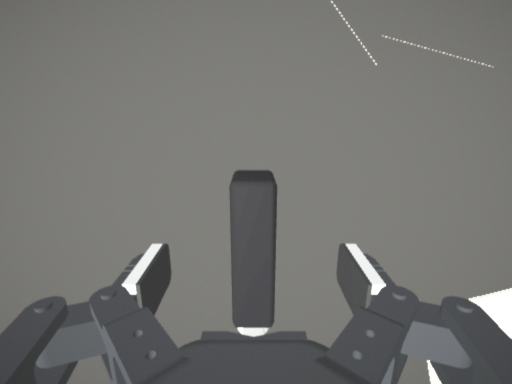

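Call:
arm_command:
  slide:
    - [-4,0,-4]
    - [0,0,-1]
    - [0,0,0]
  yaw: [-0.005,0,0]

```text
clock: 7.63
tool_pos: [462.8, -229.8, 3.1]
orientation: [0.699, 0.018, 0.714, -0.014]
wrist_force: [1.4, 0.3, 0.1]
finger_gap: 0.999
```

Call:
arm_command:
  slide:
    - [0,0,0]
    - [0,0,0]
    - [0,0,0]
    - [0,0,0]
    - [0,0,0]
  yaw: [0,0,0,0,0]
  claw: 1

```text
clock: 8.05
tool_pos: [466.3, -230.4, 3.4]
orientation: [0.7, 0.017, 0.714, -0.014]
wrist_force: [-0.5, -0.5, 0.6]
finger_gap: 0.298
```

Call:
arm_command:
  slide:
    - [0,0,0]
    - [0,0,0]
  yaw: [0,0]

```text
clock: 8.22
tool_pos: [466.9, -230.6, 3.8]
orientation: [0.701, 0.017, 0.713, -0.014]
wrist_force: [-0.1, -0.3, -1.1]
finger_gap: 0.248
```

```bash
python3 - <<'E'
from station import r
from h import *
print(pose(r)); snap(r,"scene","11")
crop("scene11.npz",180,130,400,290,3.6,"c_s11.png")
p,d,K,R,t=load("scene11.npz"); C=cloud(d,K,R,t)
b=(p.min(2)>100)&(C[...,0]>490)&(C[...,0]<630)&(C[...,1]>-280)&(C[...,1]<-180)&(C[...,2]>5)&(C[...,2]<60)
Q=C[b]; print(len(Q),Q.min(0),Q.max(0))
for lo in range(495,605,10):
    w=Q[(Q[:,0]>=lo)&(Q[:,0]<lo+10)]
    if len(w): print(lo,len(w),np.median(w,0).round(1),w[:,2].max().round(1),w[:,1].min().round(1),w[:,1].max().round(1))
E
```

```text
(array([ 466.9, -230.6,    3.8]), 1.528, 8.2167, array([-0.1, -0.3, -1.1]), 0.248)
86 [ 550.43667485 -255.75622898    5.33056866] [ 596.80814678 -226.12397953   40.87727334]
545 1 [ 550.4 -242.1   39.3] 39.3 -242.1 -242.1
555 5 [ 561.5 -240.9   35.6] 39.1 -242.1 -239.3
565 10 [ 569.9 -239.9   37.6] 38.7 -242.6 -235.6
575 12 [ 580.5 -238.1   35.5] 38.0 -242.9 -232.3
585 52 [ 593.1 -244.6   28.9] 40.9 -255.8 -226.1
595 6 [ 595.8 -240.1   36.2] 38.7 -254.7 -227.2
```

View pics/c_s11.png

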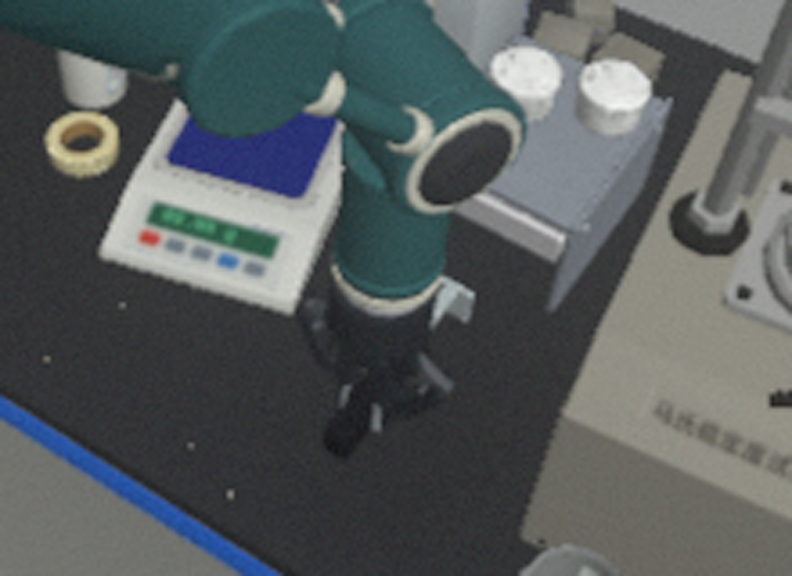

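Call:
arm_command:
  slide:
    - [0,0,10]
    - [0,0,15]
    - [0,0,15]
    - [0,0,8]
    - [0,0,0]
  yaw: [0,0,0,0,0]

```text
clock: 8.68
tool_pos: [464.0, -229.2, 53.3]
orientation: [0.699, 0.018, 0.715, -0.013]
wrist_force: [0.6, -0.6, -1.7]
finger_gap: 0.25
```

```bash
python3 - <<'E'
from station import r
from h import *
print(pose(r), Ro.from_quat(r.read_state()["orientation"],scalar_first=True).as_matrix()[:,0].round(4)); snap(r,"scene","12"); snap(r,"top","12"); snap(r,"wrist","12")
crop("scene12.npz",220,150,370,260,5,"c_s12.png")
crop("top12.npz",230,120,350,240,5,"c_t12.png")
for f in("scene12.npz","top12.npz"):
    p,d,K,R,t=load(f); C=cloud(d,K,R,t)
    b=(p.min(2)>85)&(C[...,0]>490)&(C[...,0]<630)&(C[...,1]>-280)&(C[...,1]<-180)&(C[...,2]>5)&(C[...,2]<100)
    Q=C[b]; print(f,len(Q),Q.min(0),Q.max(0))
    for lo in range(495,605,10):
        w=Q[(Q[:,0]>=lo)&(Q[:,0]<lo+10)]
        if len(w): print(lo,len(w),np.median(w,0).round(1),w[:,2].min().round(1),w[:,2].max().round(1),w[:,1].min().round(1),w[:,1].max().round(1))
E
```

```text
(array([ 464. , -229.2,   53.3]), 1.527, 8.6833, array([ 0.6, -0.6, -1.7]), 0.25) [-0.023   0.008  -0.9997]
scene12.npz 101 [ 549.88845075 -254.73854762   51.45079312] [ 595.3062812  -224.53880363   88.78414386]
545 3 [ 551.7 -240.1   86.7] 79.8 87.3 -240.9 -239.9
555 7 [ 561.  -240.2   86. ] 78.6 87.8 -241.7 -237.2
565 13 [ 571.  -237.8   86.1] 76.1 88.8 -241.3 -232.5
575 12 [ 580.6 -238.3   86.5] 80.7 87.8 -242.2 -231.7
585 64 [ 590.6 -244.1   75.8] 51.5 88.1 -254.7 -224.8
595 2 [ 595.2 -231.3   85. ] 82.8 87.2 -238.1 -224.5Traceback (most recent call last):
  File "<stdin>", line 9, in <module>
    return umr_minimum(a, axis, None, out, keepdims, initial, where)
ValueError: zero-size array to reduction operation minimum which has no identity
```

View pics/c_s12.png

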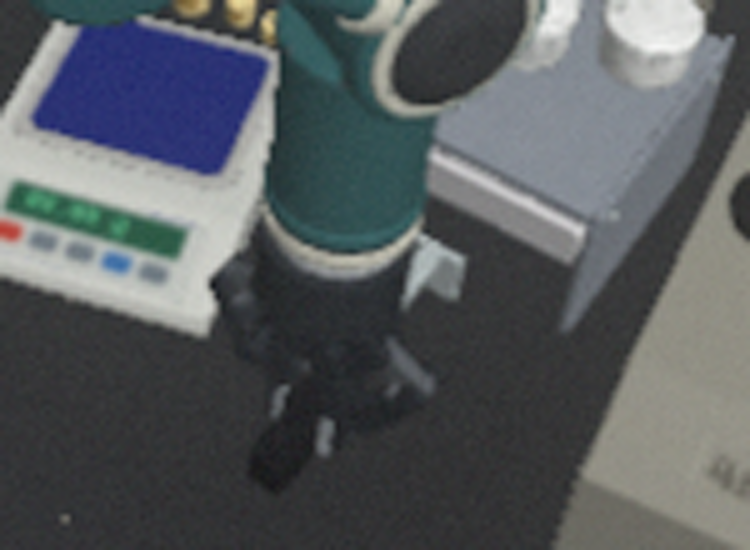

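View pics/c_t12.png

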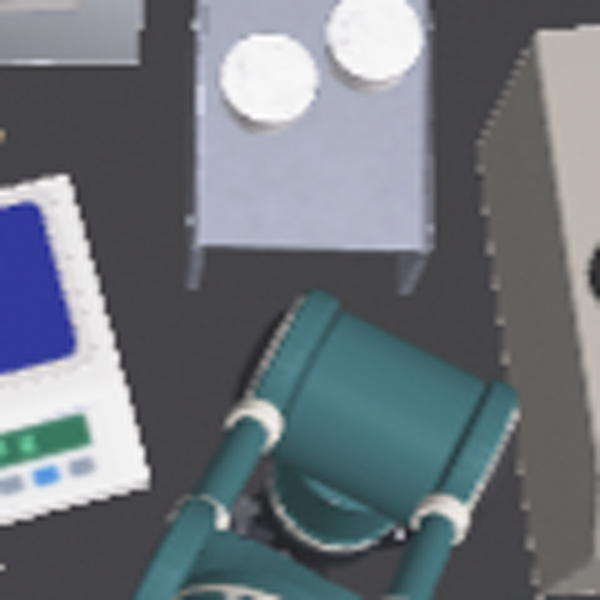

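View pics/wrist12.png

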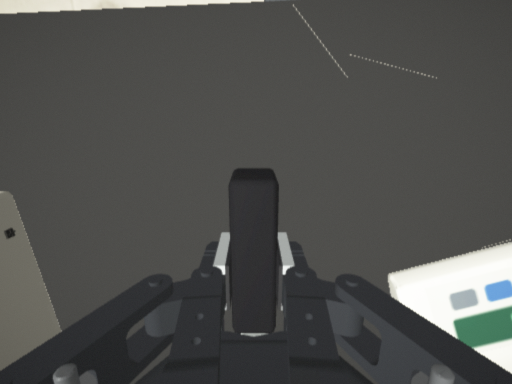

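```bash
python3 - <<'E'
from h import *
p,d,K,R,t=load("top0.npz"); C=cloud(d,K,R,t)
m=(p.min(2)>170)&(C[...,0]>640)&(C[...,0]<830)&(C[...,1]<-160)&(C[...,1]>-320)&(C[...,2]>115)
n,l,s,_=cv2.connectedComponentsWithStats(m.astype(np.uint8))
for k in range(1,n):
    if s[k,4]>10: Q=C[l==k]; print("tin",Q.min(0).round(),Q.max(0).round())
for f in("top12.npz","scene12.npz"):
    p,d,K,R,t=load(f); C=cloud(d,K,R,t)
    q=p.astype(int); g=(q[...,1]>q[...,0]+15)&(C[...,1]<-120)&(C[...,1]>-360)&(C[...,0]>420)&(C[...,0]<700)&(C[...,2]>60)
    Q=C[g]
    for lo in range(430,640,20):
        w=Q[(Q[:,0]>=lo)&(Q[:,0]<lo+20)]
        if len(w): print(f,lo,len(w),w[:,2].min().round(),w[:,2].max().round(), w[:,1].min().round(),w[:,1].max().round())
E
```

```text
tin [ 743. -310.  116.] [ 802. -249.  156.]
tin [ 715. -239.  115.] [ 780. -182.  158.]
top12.npz 430 552 255.0 474.0 -284.0 -146.0
top12.npz 450 488 258.0 456.0 -293.0 -157.0
top12.npz 470 386 255.0 446.0 -297.0 -173.0
top12.npz 490 212 370.0 447.0 -272.0 -179.0
top12.npz 510 77 384.0 443.0 -238.0 -190.0
top12.npz 530 3 416.0 424.0 -210.0 -204.0
scene12.npz 430 1177 252.0 462.0 -287.0 -162.0
scene12.npz 450 686 258.0 454.0 -297.0 -168.0
scene12.npz 470 340 257.0 446.0 -303.0 -175.0
scene12.npz 490 129 434.0 446.0 -245.0 -182.0
scene12.npz 510 29 421.0 442.0 -220.0 -195.0
```

Call:
arm_command:
  slide:
    - [15,0,-4]
    - [25,0,0]
    - [25,0,0]
    - [20,0,0]
    - [0,0,0]
  yaw: [0,0,0,0,0]

```text
clock: 9.25
tool_pos: [545.3, -226.4, 41.4]
orientation: [0.694, 0.021, 0.719, -0.011]
wrist_force: [1.0, -2.0, -1.1]
finger_gap: 0.247
```

```bash
python3 - <<'E'
from station import r
from h import *
print(pose(r), Ro.from_quat(r.read_state()["orientation"],scalar_first=True).as_matrix()[:,0].round(4)); snap(r,"scene","13")
crop("scene13.npz",220,130,370,240,5,"c_s13.png")
E
```

```text
(array([ 545.3, -226.4,   41.4]), 1.525, 9.25, array([ 1. , -2. , -1.1]), 0.247) [-0.0347  0.014  -0.9993]
```

View pics/c_s13.png

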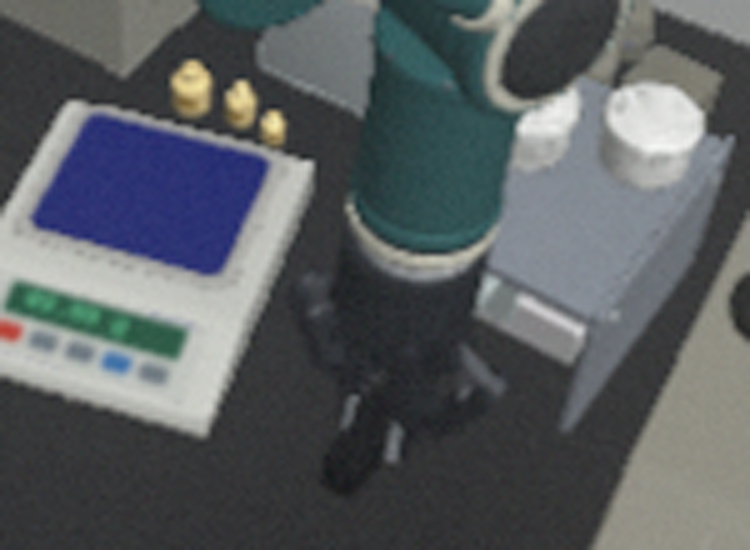

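Call:
arm_command:
  slide:
    - [0,0,9]
    - [12,0,1]
    - [12,0,1]
    - [10,0,1]
    - [0,0,0]
  yaw: [0,0,0,0,0]

```text
clock: 9.72
tool_pos: [575.0, -224.7, 51.0]
orientation: [0.691, 0.022, 0.723, -0.01]
wrist_force: [0.5, -0.4, -0.3]
finger_gap: 0.246
```

```bash
python3 - <<'E'
from station import r
from h import *
print(pose(r), Ro.from_quat(r.read_state()["orientation"],scalar_first=True).as_matrix()[:,0].round(4)); snap(r,"scene","14")
crop("scene14.npz",220,130,370,240,5,"c_s14.png")
E
```

```text
(array([ 575. , -224.7,   51. ]), 1.524, 9.7167, array([ 0.5, -0.4, -0.3]), 0.246) [-0.0448  0.018  -0.9988]
```

View pics/c_s14.png

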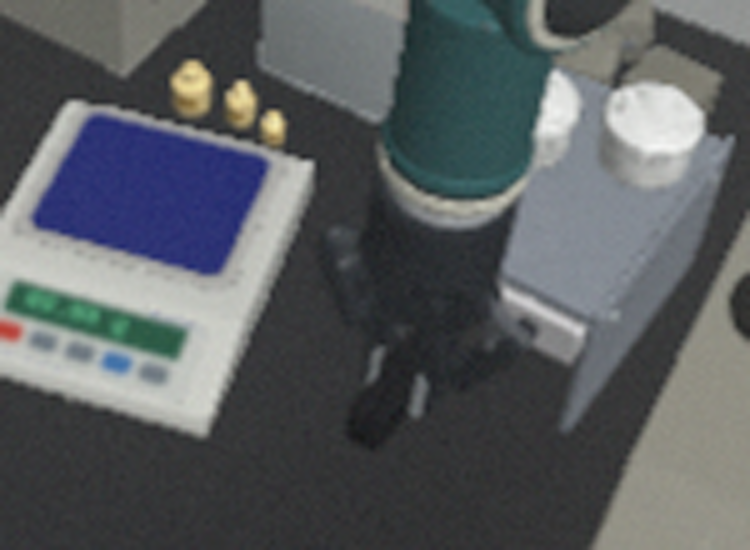

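Call:
arm_command:
  slide:
    - [9,0,0]
    - [1,0,0]
  yaw: [0,0]

```text
clock: 9.93
tool_pos: [584.3, -224.6, 50.7]
orientation: [0.69, 0.023, 0.723, -0.01]
wrist_force: [-0.7, 0.2, -1.0]
finger_gap: 0.245
```

```bash
python3 - <<'E'
from station import r
from h import *
print(pose(r), Ro.from_quat(r.read_state()["orientation"],scalar_first=True).as_matrix()[:,0].round(4)); snap(r,"wrist","15")
E
```

```text
(array([ 584.3, -224.6,   50.7]), 1.524, 9.9333, array([-0.7,  0.2, -1. ]), 0.245) [-0.0467  0.0184 -0.9987]
```

View pics/wrist15.png

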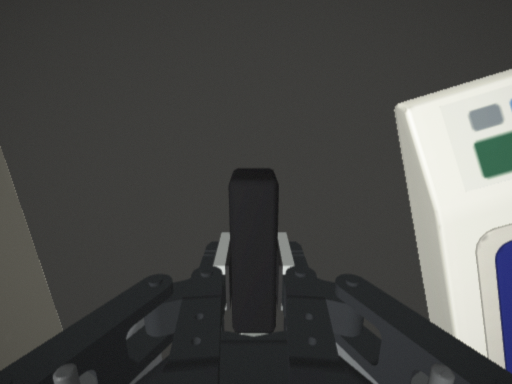

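Call:
arm_command:
  slide:
    - [0,0,-7]
    - [0,0,-7]
    - [0,0,-3]
  yaw: [0,0,0]

```text
clock: 10.23
tool_pos: [583.5, -224.6, 32.7]
orientation: [0.69, 0.022, 0.724, -0.01]
wrist_force: [-1.4, 0.2, -1.3]
finger_gap: 0.246
```

Call:
arm_command:
  slide:
    - [0,0,-5]
    - [0,0,-5]
    - [0,0,0]
  yaw: [0,0,0]

```text
clock: 10.48
tool_pos: [581.2, -223.9, 19.3]
orientation: [0.688, 0.023, 0.725, -0.01]
wrist_force: [-1.0, 0.8, -2.0]
finger_gap: 0.25
```

```bash
python3 - <<'E'
from station import r
from h import *
print(pose(r), Ro.from_quat(r.read_state()["orientation"],scalar_first=True).as_matrix()[:,0].round(4)); snap(r,"scene","16")
crop("scene16.npz",220,130,370,240,5,"c_s16.png")
E
```

```text
(array([ 581.2, -223.9,   19.3]), 1.524, 10.4833, array([-1. ,  0.8, -2. ]), 0.25) [-0.0514  0.0198 -0.9985]
```

View pics/c_s16.png

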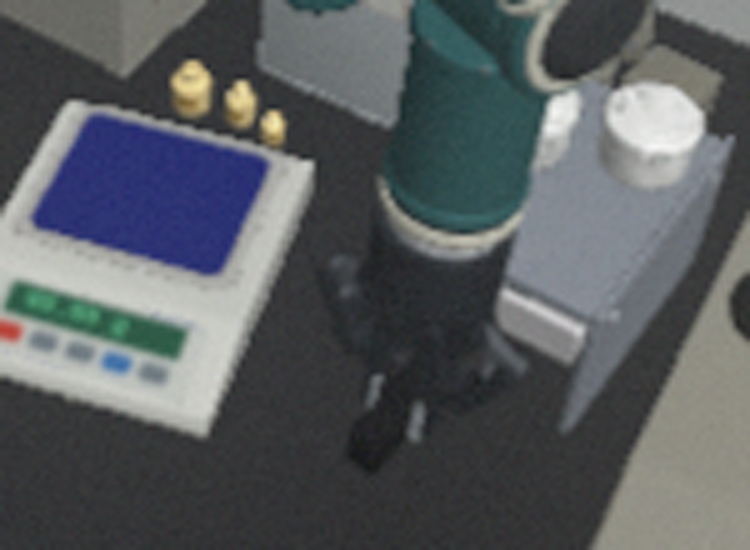

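Call:
arm_command:
  slide:
    - [1,0,-4]
    - [0,0,0]
    - [0,0,0]
    - [0,0,0]
  yaw: [0,0,0,0]

```text
clock: 10.87
tool_pos: [582.5, -224.1, 15.3]
orientation: [0.688, 0.023, 0.725, -0.01]
wrist_force: [-1.0, 0.2, -2.4]
finger_gap: 0.247
```

Call:
arm_command:
  slide:
    - [-5,0,0]
    - [-7,0,0]
    - [-8,0,0]
  yaw: [0,0,0]

```text
clock: 11.12
tool_pos: [564.8, -224.7, 16.6]
orientation: [0.69, 0.022, 0.723, -0.01]
wrist_force: [3.2, 0.3, -3.9]
finger_gap: 0.24
```

```bash
python3 - <<'E'
from station import r
from h import *
print(pose(r), Ro.from_quat(r.read_state()["orientation"],scalar_first=True).as_matrix()[:,0].round(4)); snap(r,"scene","17")
crop("scene17.npz",220,130,370,240,5,"c_s17.png")
E
```

```text
(array([ 564.8, -224.7,   16.6]), 1.525, 11.1167, array([ 3.2,  0.3, -3.9]), 0.24) [-0.0456  0.018  -0.9988]
```

View pics/c_s17.png

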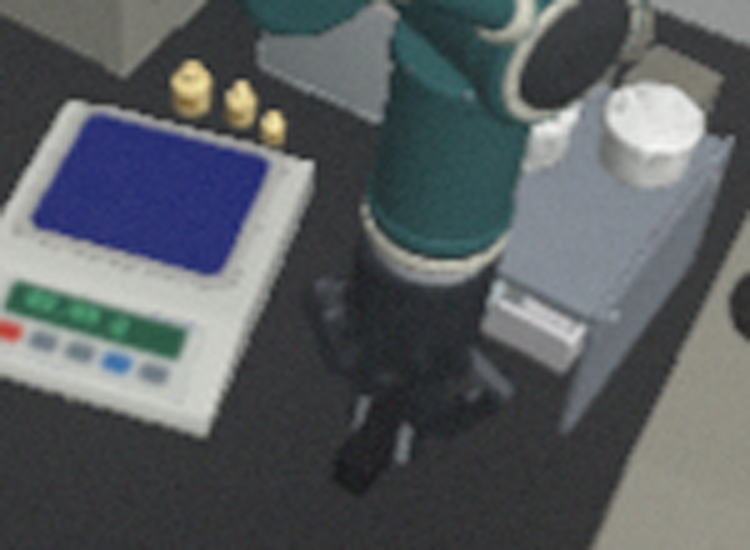

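Call:
arm_command:
  slide:
    - [-9,0.3,0]
    - [-9,0.3,0]
    - [-9,0.3,0]
    - [-9,0.3,0]
    - [-9,0.3,0]
  yaw: [0,0,0,0,0]

```text
clock: 11.58
tool_pos: [516.0, -223.4, 17.3]
orientation: [0.691, 0.022, 0.722, -0.011]
wrist_force: [2.3, 0.5, -3.1]
finger_gap: 0.247
```

Call:
arm_command:
  slide:
    - [-9,0.3,0]
    - [-9,0.3,0]
    - [-9,0.3,0]
    - [-9,0.3,0]
    - [-9,0.3,0]
  yaw: [0,0,0,0,0]

```text
clock: 12.0
tool_pos: [465.5, -221.5, 17.3]
orientation: [0.691, 0.022, 0.722, -0.011]
wrist_force: [1.7, 0.2, -3.2]
finger_gap: 0.245
```

```bash
python3 - <<'E'
from station import r
from h import *
print(pose(r), Ro.from_quat(r.read_state()["orientation"],scalar_first=True).as_matrix()[:,0].round(4)); snap(r,"scene","18")
crop("scene18.npz",220,130,370,240,5,"c_s18.png")
E
```

```text
(array([ 465.5, -221.5,   17.3]), 1.524, 12.0, array([ 1.7,  0.2, -3.2]), 0.245) [-0.0428  0.0171 -0.9989]
```

View pics/c_s18.png

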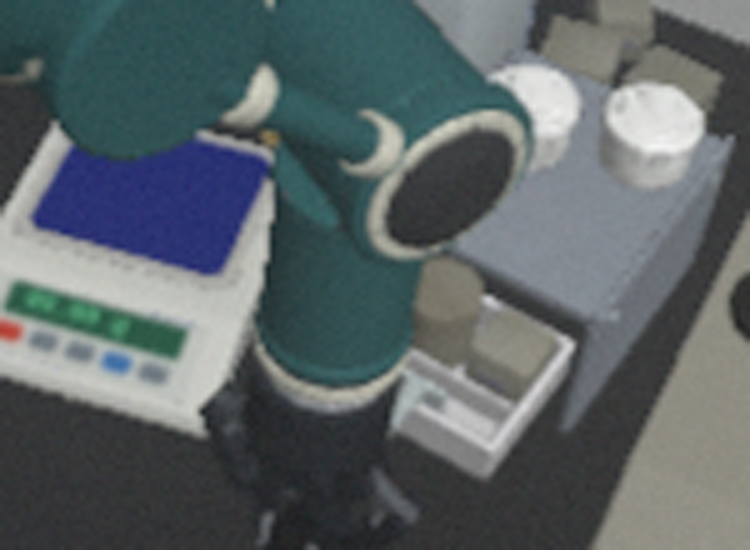

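Call:
arm_command:
  slide:
    - [-9,0,0]
    - [-9,0,0]
    - [-9,0,0]
    - [-9,0,0]
    - [-9,0,0]
  yaw: [0,0,0,0,0]

```text
clock: 12.47
tool_pos: [417.1, -221.7, 18.0]
orientation: [0.692, 0.022, 0.721, -0.011]
wrist_force: [2.8, -0.1, -3.0]
finger_gap: 0.244
```

Call:
arm_command:
  slide:
    - [-7,0,0]
    - [-3,0,0]
    - [0,0,0]
  yaw: [0,0,0]

```text
clock: 12.72
tool_pos: [404.1, -221.5, 18.1]
orientation: [0.692, 0.023, 0.721, -0.011]
wrist_force: [4.0, 1.1, -1.9]
finger_gap: 0.244
```

```bash
cat > tr.py <<'E'
from station import r
from h import *
import sys
tag=sys.argv[1]
print(pose(r), Ro.from_quat(r.read_state()["orientation"],scalar_first=True).as_matrix()[:,0].round(4))
a=-0.04; o=np.array([642.5,-236.5]); ex=np.array([np.cos(a),np.sin(a)]); ey=np.array([-ex[1],ex[0]])
for n in("scene","top"):
    snap(r,n,tag); p,d,K,R,t=load(f"{n}{tag}.npz"); C=cloud(d,K,R,t)
    X=(C[...,:2]-o)@ex; Y=(C[...,:2]-o)@ey; Z=C[...,2]
    m=(X>-125)&(X<20)&(Y>-75)&(Y<75)&(Z>28)&(Z<38)&(p.min(2)>110)
    if m.sum()>10: print(n,m.sum(),"X",np.percentile(X[m],[1,99]).round(1),"Y",np.percentile(Y[m],[1,99]).round(1)); print(cv2.minAreaRect(np.stack([X[m],Y[m]],1).astype(np.float32)))
crop(f"scene{tag}.npz",210,140,370,260,5,f"c_s{tag}.png")
crop(f"top{tag}.npz",210,130,350,260,5,f"c_t{tag}.png")
E
python3 tr.py 19
```

```text
(array([ 404.1, -221.5,   18.1]), 1.522, 12.7167, array([ 4. ,  1.1, -1.9]), 0.244) [-0.0411  0.0166 -0.999 ]
scene 145 X [-119.7  -19.4] Y [-55.3  17.2]
((-69.70195007324219, -15.533058166503906), (79.67259216308594, 101.0261459350586), 89.34793090820312)
top 202 X [-118.7  -16.7] Y [-55.4  57.2]
((-67.10989379882812, 0.6508102416992188), (102.89797973632812, 112.4511489868164), 0.7752910256385803)
```

View pics/c_s19.png

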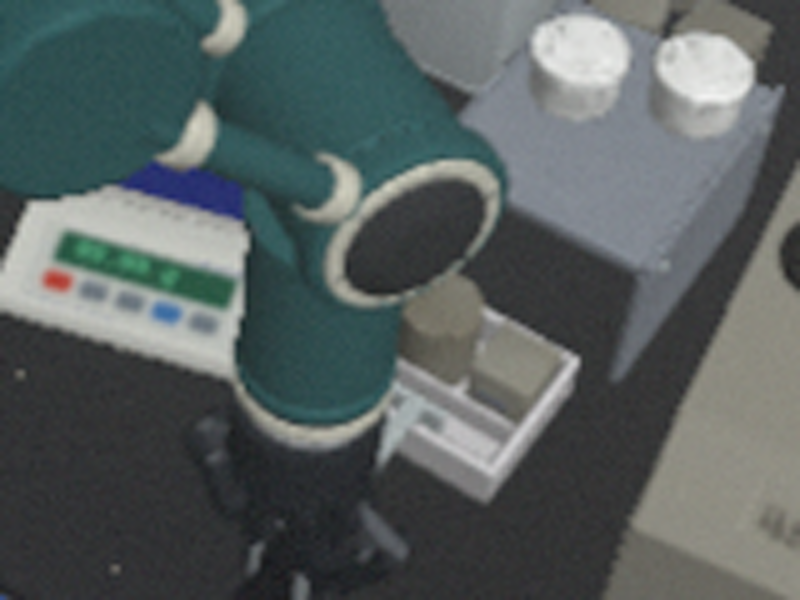

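View pics/c_t19.png

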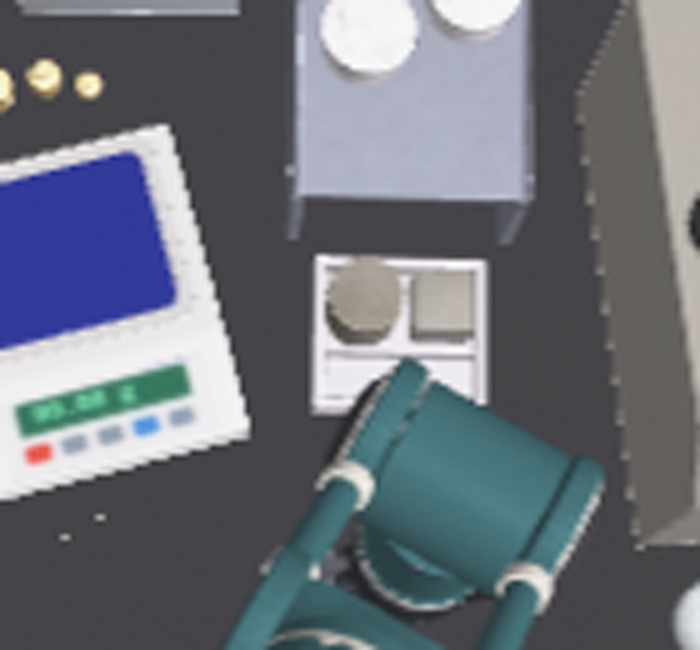

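Call:
arm_command:
  slide:
    - [4,0,0]
    - [4,0,0]
    - [0,0,2]
  yaw: [0,0,0]

```text
clock: 13.07
tool_pos: [411.7, -221.1, 19.6]
orientation: [0.69, 0.023, 0.723, -0.011]
wrist_force: [0.7, -0.2, -1.1]
finger_gap: 0.241
```

```bash
python3 tr.py 20
```

```text
(array([ 411.7, -221.1,   19.6]), 1.523, 13.0667, array([ 0.7, -0.2, -1.1]), 0.241) [-0.0455  0.0181 -0.9988]
scene 148 X [-120.   -19.1] Y [-55.6   8.8]
((-69.22506713867188, -20.346046447753906), (70.83787536621094, 102.07473754882812), 89.29568481445312)
top 168 X [-116.7  -16. ] Y [-55.3  57.1]
((-66.66851043701172, 0.5499267578125), (102.37088012695312, 112.56663513183594), 0.7808129787445068)
```

View pics/c_s20.png

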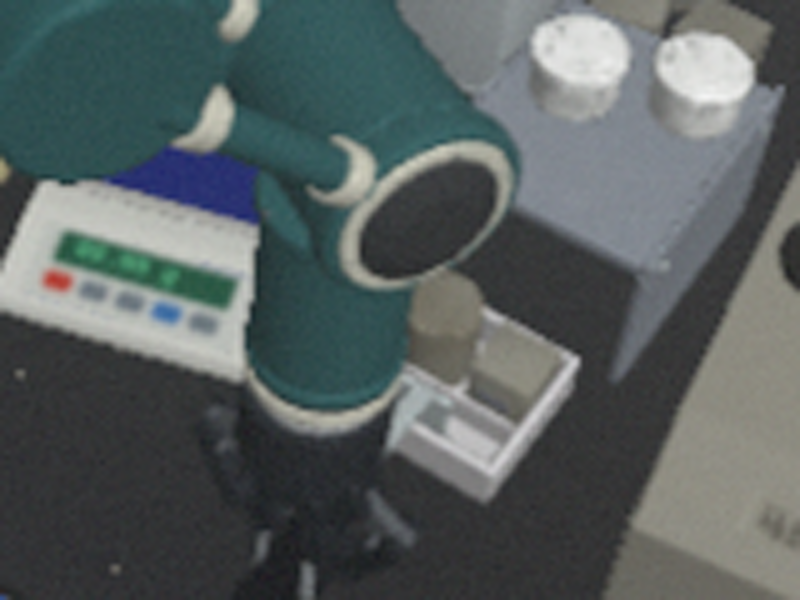

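Blade is free of the lip and the tray stayed put. Lift.

Call:
arm_command:
  slide:
    - [0,0,10]
    - [0,0,15]
    - [0,0,18]
    - [0,0,15]
    - [0,0,5]
  yaw: [0,0,0,0,0]

```text
clock: 13.58
tool_pos: [409.1, -219.4, 84.9]
orientation: [0.688, 0.024, 0.725, -0.009]
wrist_force: [1.5, -0.2, -0.1]
finger_gap: 0.245
```

```bash
python3 tr.py 21
```

```text
(array([ 409.1, -219.4,   84.9]), 1.524, 13.5833, array([ 1.5, -0.2, -0.1]), 0.245) [-0.052   0.0214 -0.9984]
scene 150 X [-120.3  -17.9] Y [-55.2  14.2]
((-69.79884338378906, -19.79324722290039), (71.31703186035156, 104.22040557861328), 89.409423828125)
top 139 X [-116.2  -16.2] Y [-55.2  57.1]
((-66.60975646972656, 0.7101783752441406), (102.39212799072266, 112.39661407470703), 0.9888705611228943)
```

View pics/c_s21.png

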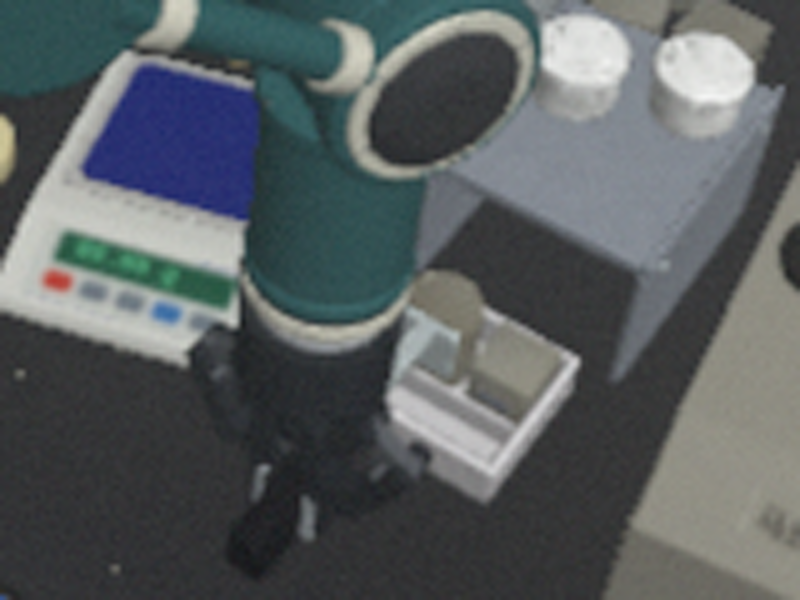

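Call:
arm_command:
  slide:
    - [2,-20,0]
    - [4,-28,0]
    - [4,-28,0]
    - [4,-20,0]
    - [0,-3,-5]
  yaw: [0,0,0,0,0]

```text
clock: 14.1
tool_pos: [418.6, -312.3, 74.5]
orientation: [0.685, 0.028, 0.728, -0.003]
wrist_force: [-1.0, 25.2, 1.4]
finger_gap: 0.24
```

```bash
python3 tr.py 22
```

```text
(array([ 418.6, -312.3,   74.5]), 1.526, 14.1, array([-1. , 25.2,  1.4]), 0.24) [-0.061   0.0366 -0.9975]
scene 75 X [-119.2  -50.3] Y [-1.7 57.5]
((-96.5269775390625, 43.67498016357422), (90.6204605102539, 47.41919708251953), 42.30554962158203)
top 232 X [-118.5  -16.8] Y [-55.4  57.1]
((-67.28535461425781, 0.9061126708984375), (102.67147827148438, 112.75421905517578), 0.07042483240365982)
```

View pics/c_s22.png

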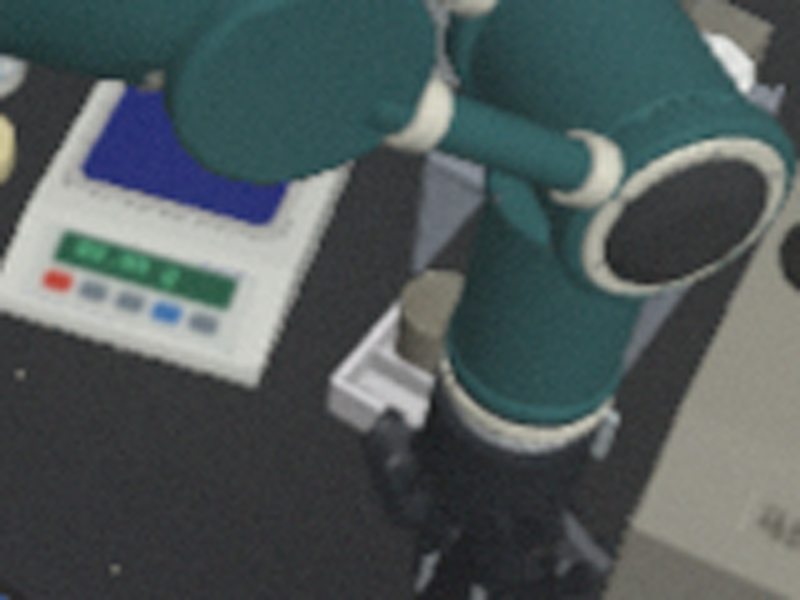

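View pics/scene22.png

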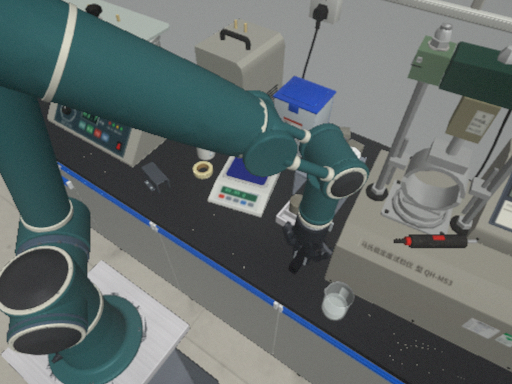

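Call:
arm_command:
  slide:
    - [0,12,0]
    - [0,3,0]
  yaw: [0,0]

```text
clock: 14.37
tool_pos: [415.1, -295.4, 69.3]
orientation: [0.682, 0.028, 0.731, -0.002]
wrist_force: [-0.8, 1.0, -1.3]
finger_gap: 0.241
```

```bash
python3 - <<'E'
from station import r
from h import *
print(pose(r), Ro.from_quat(r.read_state()["orientation"],scalar_first=True).as_matrix()[:,0].round(4))
for f in("top0.npz","scene0.npz"):
    p,d,K,R,t=load(f); C=cloud(d,K,R,t)
    for zl in range(10,300,30):
        m=(C[...,2]>zl)&(C[...,2]<zl+30)&(C[...,0]>380)&(C[...,0]<640)&(C[...,1]<-290)&(C[...,1]>-520)
        Q=C[m]
        print(f,zl,[ (lo,int(w[:,1].max())) for lo in range(380,640,30) for w in [Q[(Q[:,0]>=lo)&(Q[:,0]<lo+30)]] if len(w)])
p,d,K,R,t=load("scene22.npz"); C=cloud(d,K,R,t)
q=p.astype(int)
m=(C[...,2]>60)&(C[...,2]<450)&(C[...,0]>380)&(C[...,0]<660)&(C[...,1]<-240)&(C[...,1]>-500)&(q[...,1]>q[...,0]+12)
Q=C[m]; print(Q.min(0),Q.max(0))
m=(C[...,2]>60)&(C[...,2]<250)&(C[...,0]>350)&(C[...,0]<500)&(C[...,1]<-240)&(C[...,1]>-500)&(p.max(2)<70)
Q=C[m]; print(np.percentile(Q,[1,99],axis=0))
crop("scene22.npz",270,210,380,330,6,"c22.png")
snap(r,"wrist","23")
E
```

```text
(array([ 415.1, -295.4,   69.3]), 1.526, 14.3667, array([-0.8,  1. , -1.3]), 0.241) [-0.0679  0.0382 -0.997 ]
top0.npz 10 [(380, -405), (410, -381), (440, -379), (470, -376), (500, -374), (530, -310), (560, -370), (590, -368), (620, -365)]
top0.npz 40 [(380, -404), (410, -381), (440, -379), (470, -376), (500, -374), (530, -372), (560, -369), (590, -366), (620, -364)]
top0.npz 70 [(380, -405), (410, -381), (440, -378), (470, -376), (500, -373), (530, -371), (560, -369), (590, -366), (620, -365)]
top0.npz 100 [(410, -381), (440, -378), (470, -376), (500, -373), (530, -371), (560, -369), (590, -366), (620, -365)]
top0.npz 130 [(410, -380), (440, -378), (470, -376), (500, -373), (530, -371), (560, -369), (590, -366), (620, -364)]
top0.npz 160 [(410, -381), (440, -378), (470, -376), (500, -373), (530, -371), (560, -369), (590, -366), (620, -365)]
top0.npz 190 [(410, -381), (440, -378), (470, -376), (500, -373), (530, -371), (560, -368), (590, -367), (620, -365)]
top0.npz 220 [(440, -381), (470, -377), (500, -373), (530, -372), (560, -369), (590, -367), (620, -365)]
top0.npz 250 [(470, -48
[... 225 characters left out ...]
pz 70 [(380, -402), (410, -382), (440, -472), (620, -310)]
scene0.npz 100 [(410, -382), (440, -466)]
scene0.npz 130 [(410, -381), (440, -463)]
scene0.npz 160 [(410, -381), (440, -459)]
scene0.npz 190 [(410, -381), (440, -380), (470, -475)]
scene0.npz 220 [(440, -380), (470, -378), (500, -376), (530, -373), (560, -370), (590, -368), (620, -367)]
scene0.npz 250 [(440, -488), (470, -486), (500, -506), (530, -453), (560, -392), (590, -391), (620, -448)]
scene0.npz 280 [(530, -453), (560, -396), (590, -413), (620, -459)]
[ 380.95023477 -395.87918465  272.94393851] [ 497.9216724  -257.38726944  449.98427569]
[[ 375.35935014 -379.2683464    82.3072677 ]
 [ 436.81852299 -258.867771    249.19759747]]
```

View pics/c22.png

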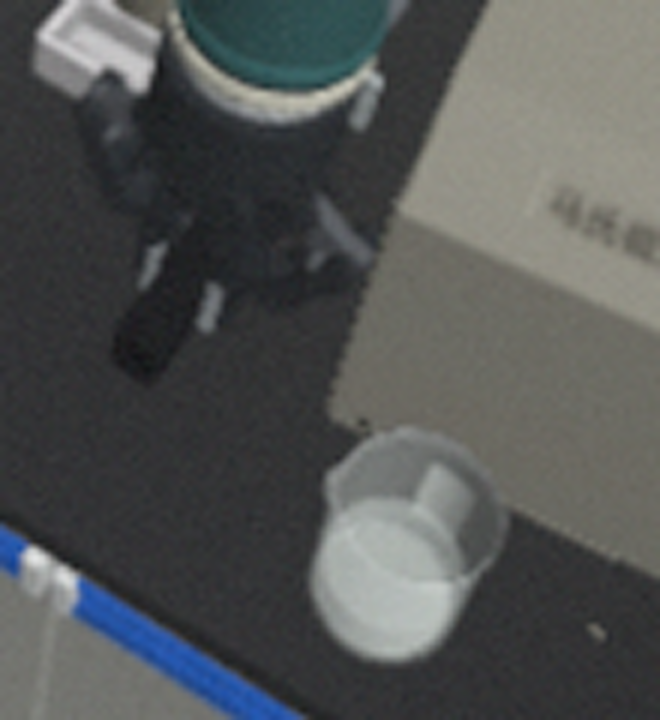

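View pics/wrist23.png

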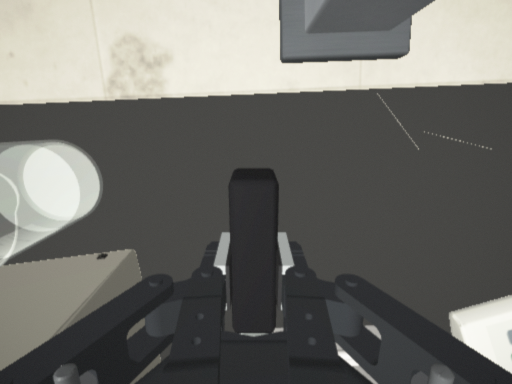

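Call:
arm_command:
  slide:
    - [0,15,12]
    - [2,25,10]
    - [2,25,3]
    - [2,20,0]
  yaw: [0,0,-0.05,-0.1]

```text
clock: 14.75
tool_pos: [421.4, -210.4, 94.5]
orientation: [0.68, 0.084, 0.726, -0.056]
wrist_force: [0.0, -0.5, -1.0]
finger_gap: 0.239
```

Call:
arm_command:
  slide:
    - [2,15,0]
    - [2,10,0]
    - [0,8,0]
    - [0,6,0]
    - [0,4,0]
  yaw: [-0.115,-0.115,-0.115,-0.115,-0.115]

```text
clock: 15.17
tool_pos: [426.9, -161.5, 96.0]
orientation: [0.635, 0.293, 0.668, -0.255]
wrist_force: [-0.4, 0.7, -1.5]
finger_gap: 0.24
```

```bash
python3 tr.py 24
```

```text
(array([ 426.9, -161.5,   96. ]), 0.775, 15.1667, array([-0.4,  0.7, -1.5]), 0.24) [-0.0212  0.0671 -0.9975]
scene 204 X [-119.7  -19.7] Y [-55.2  57. ]
((-69.67802429199219, 1.17730712890625), (113.58360290527344, 101.88944244384766), 89.42082977294922)
top 125 X [-96.2 -16.1] Y [-55.4  57.2]
((-56.34329605102539, 0.6472244262695312), (81.73522186279297, 112.32219696044922), 1.007006049156189)
```

View pics/c_s24.png

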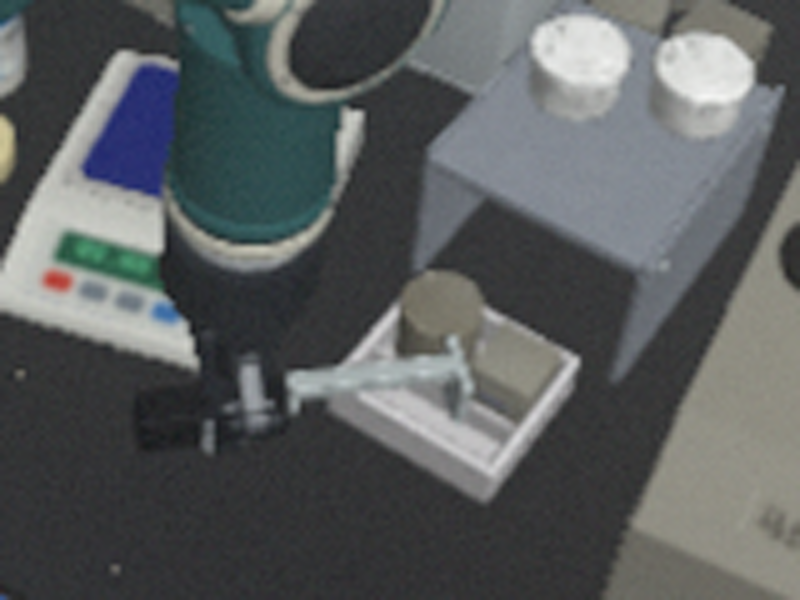

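View pics/top24.png

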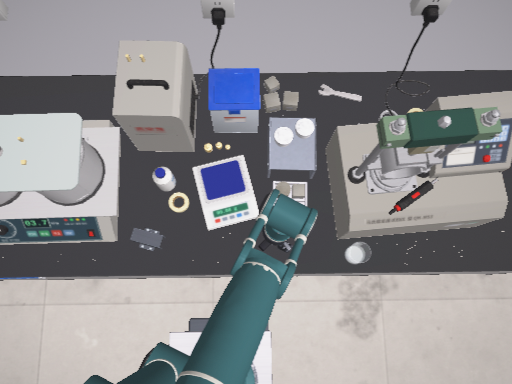

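Call:
arm_command:
  slide:
    - [-2,3,0]
    - [-2,3,0]
    - [0,2,0]
    - [0,0,0]
    - [0,0,0]
  yaw: [-0.115,-0.115,-0.115,-0.115,-0.115]

```text
clock: 15.68
tool_pos: [423.6, -154.7, 96.7]
orientation: [0.54, 0.468, 0.557, -0.424]
wrist_force: [-0.5, -0.3, -0.7]
finger_gap: 0.243
```

Call:
arm_command:
  slide:
    - [0,0,-10]
    - [0,0,-15]
    - [0,0,-15]
    - [0,0,-10]
  yaw: [-0.1,-0.08,-0.05,0]

```text
clock: 16.02
tool_pos: [427.4, -157.9, 49.3]
orientation: [0.492, 0.529, 0.495, -0.483]
wrist_force: [-0.4, -0.3, -1.6]
finger_gap: 0.241
```

```bash
python3 tr.py 25
```

```text
(array([ 427.4, -157.9,   49.3]), -0.026, 16.0167, array([-0.4, -0.3, -1.6]), 0.241) [ 0.0441  0.0492 -0.9978]
scene 223 X [-119.8  -19. ] Y [-55.1  56.4]
((-69.5501937866211, 1.0058975219726562), (112.35035705566406, 102.97945404052734), 89.9892578125)
top 209 X [-117.7  -16.7] Y [-55.4  57.1]
((-67.3189926147461, 0.977325439453125), (113.3717269897461, 102.73639678955078), 89.37251281738281)
```

View pics/c_s25.png

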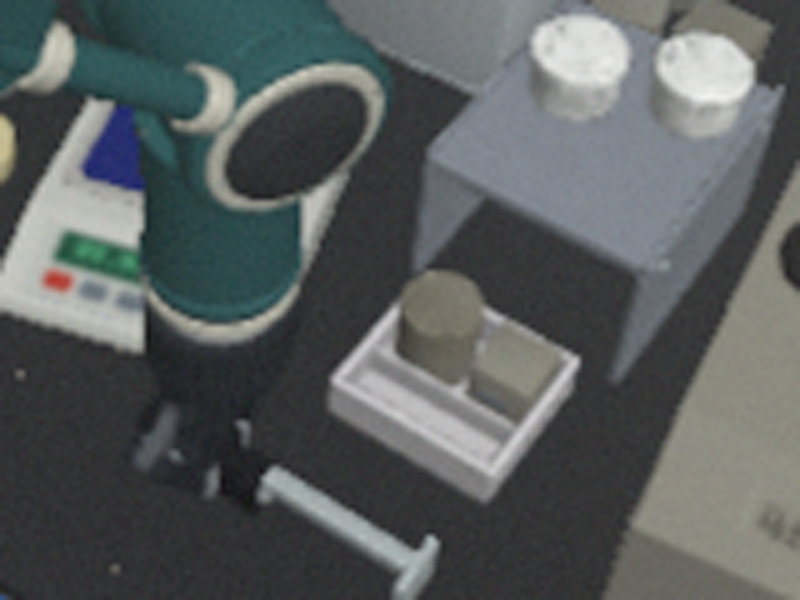

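Call:
arm_command:
  slide:
    - [-8,-12,0]
    - [-5,-8,-8]
    - [0,0,-12]
    - [0,0,-8]
  yaw: [0,0,0,0]

```text
clock: 16.45
tool_pos: [416.5, -180.1, 23.6]
orientation: [0.497, 0.525, 0.498, -0.478]
wrist_force: [-0.2, 0.2, -1.8]
finger_gap: 0.244
```

```bash
python3 tr.py 26; python3 - <<'E'
from h import *
p,d,K,R,t=load("scene26.npz"); C=cloud(d,K,R,t)
b=(p.min(2)>85)&(C[...,0]>370)&(C[...,0]<470)&(C[...,1]>-340)&(C[...,1]<-190)&(C[...,2]>-5)&(C[...,2]<100)
Q=C[b]
for lo in range(-330,-190,10):
    w=Q[(Q[:,1]>=lo)&(Q[:,1]<lo+10)]
    if len(w)>2: print(lo,len(w),np.median(w,0).round(1),w[:,2].min().round(1),w[:,2].max().round(1))
E
```

```text
(array([ 416.5, -180.1,   23.6]), -0.01, 16.45, array([-0.2,  0.2, -1.8]), 0.244) [ 0.0464  0.0475 -0.9978]
scene 225 X [-119.8  -19.3] Y [-55.7  57.4]
((-69.21293640136719, 0.9321937561035156), (102.01155090332031, 114.47137451171875), 0.6059589982032776)
top 231 X [-118.2  -17.4] Y [-55.4  57.1]
((-67.93379974365234, 0.9806060791015625), (112.98126220703125, 102.1854019165039), 89.8882064819336)
-320 48 [ 412.3 -313.1   46.6] 20.3 54.9
-310 29 [ 411.4 -307.4   51.4] 20.9 55.8
-300 26 [ 413.9 -296.4   52.7] -1.4 55.1
-290 22 [ 412.8 -284.6   53.1] 1.3 56.2
-280 21 [ 413.9 -274.5   53.1] -1.5 55.0
-270 22 [ 413.4 -265.1   53.4] 3.6 56.1
-260 20 [ 413.6 -256.1   54.3] -2.3 57.0
-250 22 [ 413.3 -245.3   53.8] 2.5 56.4
-240 22 [ 414.  -234.3   53.3] 0.8 57.0
-230 23 [ 412.5 -223.3   54.1] 3.6 57.0
-220 10 [ 410.9 -217.3   49. ] -1.6 56.3
-200 7 [ 399.3 -193.6   45. ] 27.3 60.7
```

View pics/c_s26.png

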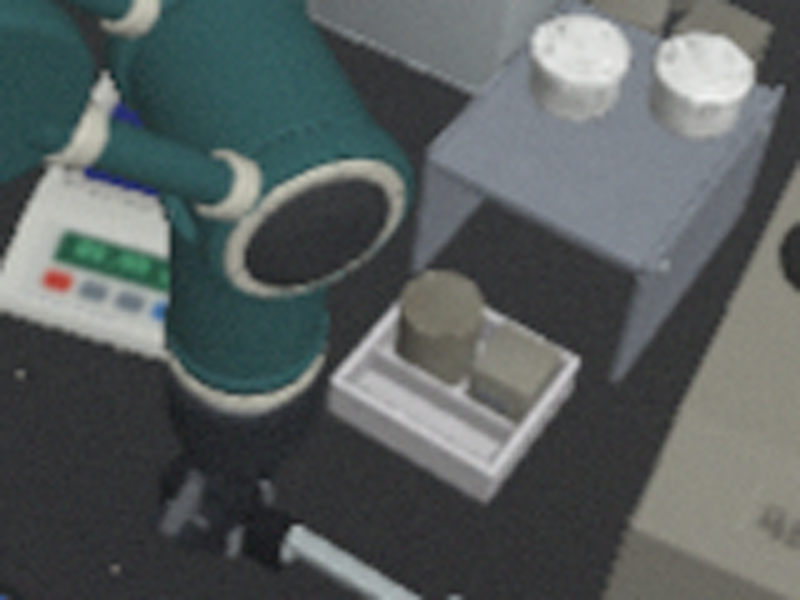

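Call:
arm_command:
  slide:
    - [0,0,-8]
    - [0,0,-4]
    - [0,0,0]
  yaw: [0,0,0]

```text
clock: 16.8
tool_pos: [417.2, -179.7, 11.3]
orientation: [0.497, 0.525, 0.499, -0.478]
wrist_force: [-0.2, 0.8, -1.4]
finger_gap: 0.242
```

```bash
python3 tr.py 27; python3 - <<'E'
from h import *
p,d,K,R,t=load("scene27.npz"); C=cloud(d,K,R,t)
b=(p.min(2)>85)&(C[...,0]>370)&(C[...,0]<470)&(C[...,1]>-340)&(C[...,1]<-190)&(C[...,2]>8)&(C[...,2]<100)
Q=C[b]
for lo in range(-330,-190,20):
    w=Q[(Q[:,1]>=lo)&(Q[:,1]<lo+20)]
    if len(w)>2: print(lo,len(w),np.median(w,0).round(1),w[:,2].min().round(1),w[:,2].max().round(1))
E
```

```text
(array([ 417.2, -179.7,   11.3]), -0.008, 16.8, array([-0.2,  0.8, -1.4]), 0.242) [ 0.0461  0.0478 -0.9978]
scene 221 X [-119.6  -19.4] Y [-55.5  57.2]
((-69.10626983642578, 0.9043960571289062), (101.33444213867188, 113.8798599243164), 0.18926282227039337)
top 230 X [-119.   -16.5] Y [-55.4  57.1]
((-67.398681640625, 0.9332084655761719), (112.89794921875, 103.8471450805664), 89.81285858154297)
-330 43 [ 413.1 -312.7   35.3] 9.0 44.3
-310 50 [ 413.  -302.1   39.9] 12.1 43.6
-290 39 [ 413.9 -279.7   41.1] 32.1 44.8
-270 40 [ 413.8 -259.9   41.1] 33.2 46.2
-250 39 [ 414.  -240.    41.1] 34.6 45.8
-230 31 [ 412.9 -221.6   41.9] 22.5 45.6
-210 5 [ 401.2 -192.6   36.5] 22.8 50.3
```

Call:
arm_command:
  slide:
    - [0,0,-4]
    - [0,0,-1]
  yaw: [0,0]

```text
clock: 17.07
tool_pos: [418.5, -180.1, 7.4]
orientation: [0.499, 0.525, 0.498, -0.477]
wrist_force: [-1.7, 1.7, 1.4]
finger_gap: 0.245
```

Call:
arm_command:
  slide:
    - [0,0,0]
    - [0,0,0]
    - [0,0,0]
    - [0,0,0]
    - [0,0,0]
  yaw: [0,0,0,0,0]
  claw: 0

```text
clock: 17.48
tool_pos: [419.7, -180.6, 8.3]
orientation: [0.5, 0.525, 0.497, -0.477]
wrist_force: [-0.5, 0.8, 0.4]
finger_gap: 0.932
```

Call:
arm_command:
  slide:
    - [0,0,0]
    - [0,0,0]
    - [0,0,0]
  yaw: [0,0,0]

```text
clock: 17.73
tool_pos: [420.0, -180.8, 8.6]
orientation: [0.5, 0.525, 0.497, -0.477]
wrist_force: [0.5, -0.4, 0.4]
finger_gap: 1.0
```

```bash
python3 - <<'E'
from station import r
from h import *
print(pose(r)); snap(r,"wrist","28")
E
```

```text
(array([ 420. , -180.8,    8.6]), -0.007, 17.7333, array([ 0.5, -0.4,  0.4]), 1.0)
```

View pics/wrist28.png

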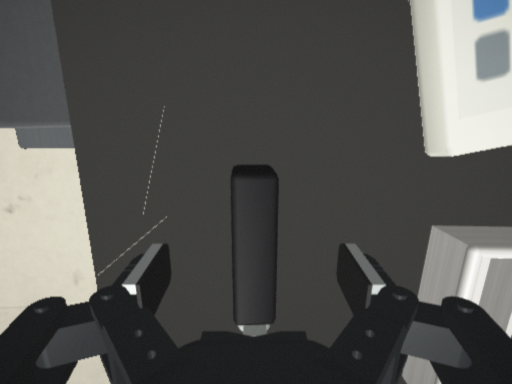

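Released with clearance on both sides; raise straight up.

Call:
arm_command:
  slide:
    - [0,0,15]
    - [0,0,30]
    - [0,0,35]
    - [0,0,35]
    - [0,0,35]
  yaw: [0,0,0,0,0]

```text
clock: 18.2
tool_pos: [410.1, -175.6, 153.7]
orientation: [0.491, 0.523, 0.505, -0.48]
wrist_force: [1.1, -0.8, -0.4]
finger_gap: 1.002
```

Call:
arm_command:
  slide:
    - [-5,25,30]
    - [0,30,30]
    - [0,30,10]
    - [0,0,0]
    - [0,0,0]
  yaw: [0,0,0,0,0]

```text
clock: 18.62
tool_pos: [410.0, -91.1, 237.7]
orientation: [0.498, 0.527, 0.497, -0.477]
wrist_force: [0.6, 0.1, -0.4]
finger_gap: 1.001
```

```bash
python3 tr.py 29; python3 - <<'E'
from h import *
crop("scene29.npz",200,130,380,320,3.1,"c_s29.png")
p,d,K,R,t=load("scene29.npz"); C=cloud(d,K,R,t)
b=(C[...,0]>370)&(C[...,0]<470)&(C[...,1]>-340)&(C[...,1]<-110)&(C[...,2]>15)&(C[...,2]<60)
Q=C[b]
for lo in range(-330,-110,20):
    w=Q[(Q[:,1]>=lo)&(Q[:,1]<lo+20)]
    if len(w)>2: print(lo,len(w),np.median(w,0).round(1),w[:,2].max().round(1))
for n in ("top","scene"):
  p0=load(f"{n}0.npz")[0].astype(int); p1=load(f"{n}29.npz")[0].astype(int)
  D=np.abs(p0-p1).max(2)>50; 
  for nm,X in (("beaker",(415,-440,40)),("bottle",(500,310,80)),("tape",(460,250,10))):
    K,R,t=load(f"{n}0.npz")[2:]; u,v=proj(K,R,t,X).astype(int); print(n,nm,u,v,D[max(v-12,0):v+12,u-12:u+12].sum())
E
```

```text
(array([410. , -91.1, 237.7]), -0.01, 18.6167, array([ 0.6,  0.1, -0.4]), 1.001) [ 0.0501  0.0491 -0.9975]
scene 222 X [-119.6  -18.8] Y [-55.4  57. ]
((-69.20897674560547, 1.3858680725097656), (113.68759155273438, 103.83216094970703), 89.32931518554688)
top 215 X [-118.2  -16.2] Y [-55.4  57.1]
((-67.09153747558594, 0.9210243225097656), (112.90876007080078, 103.27505493164062), 89.69058990478516)
-330 35 [ 417.9 -312.6   33.4] 38.7
-310 51 [ 415.9 -302.5   36.2] 39.6
-290 43 [ 417.4 -280.6   35.6] 39.3
-270 39 [ 417.6 -259.3   36.4] 38.9
-250 37 [ 417.3 -239.5   35.8] 39.6
-230 50 [ 415.1 -218.8   30.9] 39.0
-210 66 [ 416.2 -200.4   29.4] 33.0
-190 64 [ 415.6 -180.3   29. ] 33.0
-170 63 [ 415.6 -159.5   29.9] 34.2
-150 38 [ 416.3 -144.2   30. ] 33.0
top beaker 356 243 0
top bottle 119 218 0
top tape 143 233 0
scene beaker 342 292 0
scene bottle 146 144 0
scene tape 155 173 13
```

View pics/c_s29.png

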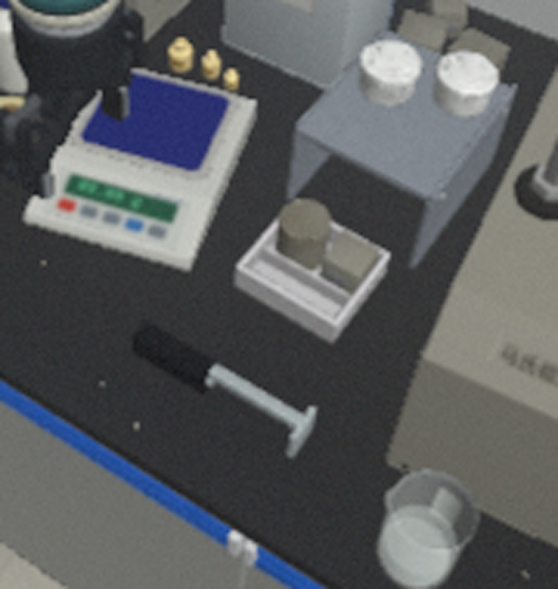

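View pics/scene29.png

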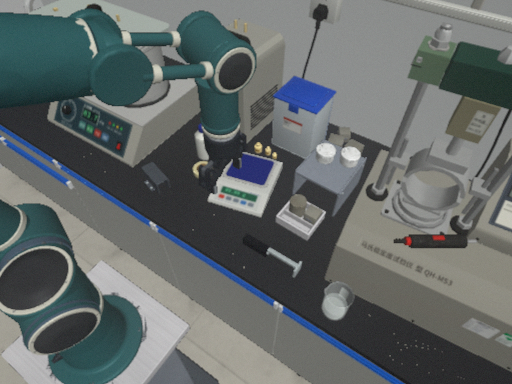

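```bash
python3 - <<'E'
from station import r
print(r.job_done())
E
```

```text
the job is handed in; nothing more can be done
None
```

The job is handed in at about 18.6 s, and every step was carried out. I drew the hook out by its shaft, stood it in front of the shelf, let go, and took it again by the handle. I then hooked the tray's front lip, dragged the tray out, and laid the hook on the bench in front of it. The station reports no verdict, so the checks below are my own measurements from the camera images.

**Last checks**
- **Tray:** flat on the bench, with its middle about 67–69 mm in front of the shelf edge (52 needed). It stayed within camera noise (about 3 mm) after unhooking.
- **Specimens:** core and cube are upright in the rear compartment, judged by eye in the pictures.
- **Hook:** level on the bench, handle top at about 30 mm and shaft top at about 36 mm. Its blade lies well in front of the tray, and the gripper is clear above it.
- **Bystanders:** the beaker showed no change from the first images. The pixel comparison for the bottle and tape used guessed positions, so for those I rely on the scene picture. There, partly hidden by the arm, they look unmoved.

**What went wrong**
- **Contact:** while moving the hook aside, the gripper pressed sideways on the test machine, reading 25 N at the wrist. That is under the 40 N limit on the call-end reading; the force between readings was not seen. I backed off and laid the hook in front of the tray instead.
- **Tool tilt:** the tool slowly tilted to about 4 degrees over the run, which cannot be corrected with these moves. The last grips still held.

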